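Lower the flip stop and register a note pad against it

ROBOT

A 6-joint arm with a two-finger parallel gripper is mounted at the origin on the work surface; the furniture and walls round the work are solid. World frame = base frame: x ahead of the robot, y to its left, z up, the work surface at z = 0. Lengths are in mm, angles in rad, forces in N, time in s.
With the tool pointing down it reaches from about 300 to 775 mm from the base axis. Payload 14.6 kg.
Tool frame: the origin (TCP) lies between the finger pads; the fingertips stand 19 mm ahead of it and the grasp point (between the pads) is the TCP; x points along the fingers, y is the direction in which the jaws open and shut, and the axes are right-handed (so a half turn about x gives the same grasp; the last joint's range is limited). The gripper opens to 94 mm and grips with 3 to 60 N. Pads are 16 mm wide; open, the fingers measure 119 mm over their backs; the gripper's body (75 mm by 177 mm) begins 78 mm behind the grasp point.
Start: joints at [1.254, 0.3, 1.521, -0, 1.321, -0.067], TCP at [135.963, 532.919, 201.546] pointing down, gripper open.
Joint ranges: [-3.03, 3.03], [-0.79, 2.21], [0.23, 2.52], [-1.04, 4.18], [0, 3.07], [-2.55, 2.55]. Speed limits (rad/s): [2.22, 2.22, 2.57, 3.14, 3.14, 3.14].

INTERFACE

Orientations are given as [roll, pitch, yaw] about the fixed x, y, z axes, in that order (R = Rz(yaw) Ry(pitch) Rx(roll)).
In Python, from cell import manip gives the robot as it stands.
- The arm moves only by the tool jog_arm, never from a script. Its argument "series" is one flat list of numbers, 7 for each row, row after row: the turn, a rotation vector about the world's x, y, z in rad, then the shift along the world's x, y, z in m, then the opening, from -1 (shut) to 1 (fully open). A call has 1 to 20 rows; each row is the pose to reach, as a shift and turn from the pose commanded when the call began; what a row does not reach only later rows make up. A row lasts 1/8 s, in which the tool goes at most 62.5 mm and 10.7 degrees, less where a joint would pass 70% of its speed; a pose out of reach is approached as far as the arm can. A call with a gripper value outside its range is refused whole. The fingers move at their own pace and stop on an object; "squeeze" is the grip in N (left out, the last holds). Time passes only in rows, so rows that repeat a pose let the fingers close. It gives the time, the measured TCP pose, the force and the opening at its end, in the units of the state.
- manip.read_state(): the state, without advancing time (a new reading comes with each control period).
- manip.camera(name): name is "scene" or "top" or "wrist"; returns a dict with "color" (400x640x3 uint8, blue, green, red), "range_z" (400x640 float32, mm along the optical axis (not along the pixel's ray), 0 where there is no reading), "fx", "fy", "cx", "cy" (pixels), "pose" (4x4, takes a point from camera to world coordinates); the wrist camera has in their place "mount" (4x4, takes a point from camera to tool coordinates, whose origin is the TCP and whose axes are the tool frame's). Camera axes: x right, y down, z forward; pixel columns grow to the right and rows downward; lengths in mm; the calibration is good to about 2 mm. The wrist camera is an equidistant fisheye: a pixel r from the principal point sees the ray r / f radians off the axis. A picture is of the moment at which its call begins: read the wrist's pose just before it.
- manip.sign_off(): hands the job in, once; it reports no verdict.
The state is a dict: "clock": time; "joints": joint angles; "qd": joint speeds; "effort": joint torques, N m; "eef_pos": TCP position; "eef_rot": TCP orientation; "wrist_force": force on the tool from outside, world axes, zero at the start; "moment": the same for the moment, N m; "finger_gap": finger opening in mm.
Only numpy, scipy, OpenCV 4.12 (cv2) and the standard library are available. Lean on these libraries where they do the work, as an engineer would, in place of code of your own. Each camera call takes 0.05 s, during which the arm holds its last target.

TASK

Flip the hinged stop on the wooden registering board fully down across the board, then slide the note pad flat along the board, square against the fence, until it meets the brass set screw in the stop. Press it home there with a steady push of about 8 N for a second, gently enough that the stop does not slip along the fence, and leave the pad there touching fence and screw; leave everything else on the desk as it is.

Things in the scene. Friction and masses are not known exactly. Their poses are not given: they have to be found in the camera images.
- jig: Wooden registering board fixed to the desk, 125 mm (its x) by 260 mm (y), 10 mm thick; origin at the centre of its underside, upper face at z = 10 mm. On its far (+x) long side a dark wooden fence: inner face at x = +44.5 mm, top at z = 34 mm. The stop is towards the +y end, the pad towards the -y end. A pad square against the fence has its centre at x = +6.5 mm.
- stop_hinge (a point): Centre of the stop's hinge pin on the dark steel carriage (36 mm along y) that rides on the fence, at another place along it each time. The pin lies along the board's y, at board x = 57.5 mm, z = 50 mm. The carriage is clamped by friction: it slips along the fence at about 15 N and must stay within 2 mm of where it was.
- stop_flag (a joint): Angle of the aluminium flag about the hinge pin, rad: 0 = fully down (arm level, pointing to the board's -x), growing as it is raised; starts half raised, 0.7 to 1.1. It stays where left: turning takes about 0.06 N m, so push it down to its end stop. Arm 12 mm thick and wide, its middle line through the pin, its end 70 mm from the pin.
- flag_top (a point): Point on the upper face of the flag's arm, 55 mm from the hinge pin, mid-width: the place to push the flag down. It swings with the flag about the pin.
- flag_blade (a point): Where the brass set screw leaves the -y face of the 6 mm thick blade that hangs below the flag's arm (ends 3 mm above the board when down). With the flag down: board x = 7 mm, z = 17.5 mm. The screw, with an 11 mm disc tip, stands out from here towards -y by 4 to 24 mm, set differently each time and not measured: find its tip by touch.
- pad_center (a point): Centre (half-way up) of the loose square note pad, 76 x 76 x 12 mm, about 50 g, lying flat on the board, somewhat off the fence and slightly turned; its axes are nearly the board's. It is too wide to grasp in most grippers: push it by its upright sides.
- eraser: Loose bystander: eraser, 21 x 45 x 12 mm, lying on the board beyond the stop (+y end); origin at the centre of its underside.
- fountain_pen: Loose bystander: fountain pen, 14 x 137 x 14 mm, at the back edge; origin at the centre of its underside.
- usb_stick: Loose bystander: memory stick, 18 x 50 x 8 mm, back right corner; origin at the centre of its underside.

How it is judged (in metres and radians):
On the way, in this order (a step that is already met when the one before it is completed fails the run):
1. the stop flag is fully down (within 0.06 rad) (value of joint stop_flag below 0.06 rad), for 0.2 s.
2. with the flag down, the pad is pressed against the stop's screw with more than 3 N for 0.3 s (value of joint stop_flag below 0.06 rad and contact force between pad and stop_flag above 3 N), for 0.3 s.
At the end, for the whole second after the job is handed in: The flag is down (within 0.06 rad); the pad lies flat and at rest on the board, within 3 mm of the fence, square to it within 0.05 rad, its leading side within 2.5 mm of the screw's tip (value of joint stop_flag below 0.06 rad and x of pad_center in the frame of jig above 0.0035 m and angle between the x axis of pad_center and the x axis of jig, either way round below 0.05 rad and y of stop_screw_c0 in the frame of pad_center below 0.0425 m and height (world z) of pad_center below 0.0185 m and angle between pad_center's own z axis and vertical below 0.05 rad and linear speed of pad below 0.01 m/s); the robot touches nothing.
It fails at once if the stop's carriage is pushed more than 2 mm along the fence (distance of stop_hinge from where it was at the start of the episode above 0.002 m).
It fails at once if a bystander (eraser, fountain pen or memory stick) is moved more than 20 mm (distance of any of eraser, fountain_pen, usb_stick from where it was at the start of the episode above 0.02 m).
It also fails if it takes over 67 s, if anything falls off the work surface, if the arm or the gripper's body presses on something with over 40 N, if the wrist force passes 120 N, or if a joint passes its speed limit or range.

## Working session

There is one attempt and no reset: what is moved stays moved. The work goes in short steps, Python scripts to look and compute and a tool call to move; the robot and the scene stay as the last step left them, time stands still between calls to the robot, and variables do not carry over. Pictures are saved under pics/ and viewed, and the job is handed in when it is done.

Besides the shell and the picture viewer there is one more tool, called after "Emit:" as name(argument=value, ...) on one line, values as JSON. jog_arm: Moves the arm, as the interface text tells. Its arguments: {"type":"object","properties":{"series":{"type":"array","items":{"type":"number"}},"squeeze":{"type":"number"}},"required":["series"]}

```bash
mkdir -p pics; python3 - <<'E'
from cell import manip
import cv2,numpy as np
print(manip.read_state())
for n in("scene","top","wrist"):
    c=manip.camera(n); cv2.imwrite(f"pics/{n}0.png",c["color"]); np.savez(f"{n}0.npz",**c)
    print(n,c["fx"],c["fy"],c["cx"],c["cy"],c.get("pose",c.get("mount")))
E
```

```text
{'clock': 0.0, 'joints': array([ 1.25443972e+00,  3.00470467e-01,  1.52155724e+00, -2.63375922e-05,
        1.32067012e+00, -6.65724305e-02]), 'qd': array([ 6.89997174e-04, -7.67521559e-04, -2.39376662e-05,  7.08446720e-05,
        1.43031980e-03,  1.59367873e-03]), 'effort': array([ 1.82052067e-03, -5.31812632e+01, -3.52729011e+01,  7.09197437e-02,
        2.45045620e-02, -8.44087458e-05]), 'eef_pos': array([135.87421713, 532.69450946, 200.99675527]), 'eef_rot': array([-1.61428991,  1.56969085, -1.86406755]), 'wrist_force': array([-0.96661178, -0.22262091, -0.74282355]), 'moment': array([ 0.0331202 ,  0.00471481, -0.02218907]), 'finger_gap': 93.93337701038405}
scene 483.0522665565449 483.0522665565449 312.9595406476414 204.05280291116156 [[ 7.72544533e-01 -4.24173462e-01  4.72495311e-01  7.85714430e+01]
 [-6.34928165e-01 -5.08537829e-01  5.81597371e-01 -6.74695588e+02]
 [-6.41643064e-03 -7.49310450e-01 -6.62187797e-01  6.33183845e+02]
 [ 0.00000000e+00  0.00000000e+00  0.00000000e+00  1.00000000e+00]]
top 453.10236023930236 453.10236023930236 324.8443319798624 194.72020138210425 [[ 9.57116793e-03 -9.82817563e-01  1.84331306e-01  3.33221140e+02]
 [-9.99953348e-01 -9.64716795e-03  4.84536913e-04 -1.68545575e+02]
 [ 1.30206368e-03 -1.84327344e-01 -9.82864047e-01  9.20912315e+02]
 [ 0.00000000e+00  0.00000000e+00  0.00000000e+00  1.00000000e+00]]
wrist 309.70691628693146 309.70691628693146 321.0850547365374 198.07811927859296 [[ 2.80092776e-04 -2.53647826e-01  9.67296595e-01 -1.82325919e+02]
 [ 9.99999937e-01  2.83580996e-04 -2.15200856e-04  5.14454947e-01]
 [-2.19721703e-04  9.67296594e-01  2.53647889e-01 -7.38703852e+01]
 [ 0.00000000e+00  0.00000000e+00  0.00000000e+00  1.00000000e+00]]
```

View pics/scene0.png

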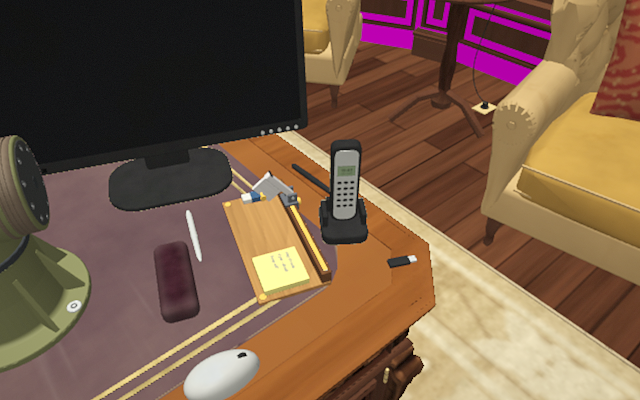

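View pics/top0.png

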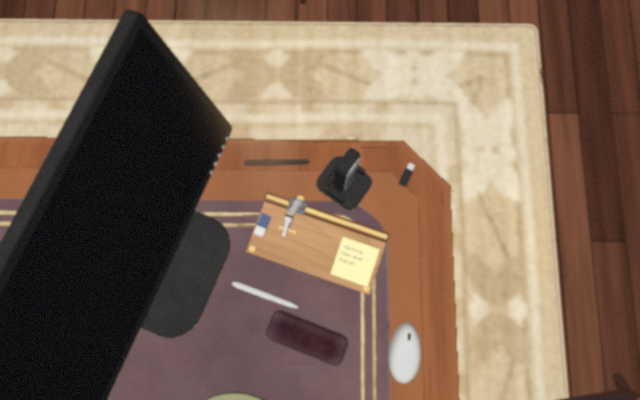

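The scene view shows the board in the middle with the yellow pad at about (280,268) and the half-raised flag at (270,187). A handset stands behind the fence at (345,190) and a monitor is on the left. In the top view the board runs from (250,250) to (387,235), with the pad at (354,260) and the flag at (292,215). I'll enlarge both.

```bash
cat > h.py <<'E'
import numpy as np,cv2
def load(n): return dict(np.load(n))
def ray(c,u,v):
    d=np.array([(u-c["cx"])/c["fx"],(v-c["cy"])/c["fy"],1.]); return c["pose"][:3,3],c["pose"][:3,:3]@d
def atz(c,u,v,z):
    o,d=ray(c,u,v); return o+d*(z-o[2])/d[2]
def dep(c,u,v):
    o,d=ray(c,u,v); return o+d*float(c["range_z"][int(round(v)),int(round(u))])
def proj(c,p):
    q=c["pose"][:3,:3].T@(np.array(p)-c["pose"][:3,3]); return q[0]/q[2]*c["fx"]+c["cx"],q[1]/q[2]*c["fy"]+c["cy"]
def crop(c,u0,v0,w,h,k,fn):
    cv2.imwrite(fn,cv2.resize(c["color"][v0:v0+h,u0:u0+w],None,fx=k,fy=k,interpolation=cv2.INTER_CUBIC))
E
python3 - <<'E'
from h import *
t=load("top0.npz");s=load("scene0.npz")
crop(t,235,180,160,120,5,"pics/topc.png");crop(s,210,150,160,160*3//4+30,4,"pics/scc.png")
# monitor extents
for u,v in[(135,20),(228,128),(200,180),(210,250),(345,160),(345,190),(270,162),(406,175)]: print(u,v,dep(t,u,v).round())
for u,v in[(300,130),(5,170),(345,145),(150,190),(230,170)]: print('s',u,v,dep(s,u,v).round())
E
```

```text
135 20 [626.  53. 443.]
228 128 [616.  18.  96.]
200 180 [511.  61. 108.]
210 250 [389.  59.  14.]
345 160 [ 530. -201.  189.]
345 190 [ 511. -209.   25.]
270 162 [570. -55.  16.]
406 175 [ 548. -336.    6.]
s 300 130 [1411. 1070. -777.]
s 5 170 [ 84. -70. 275.]
s 345 145 [ 522. -211.  193.]
s 150 190 [296. 112.  14.]
s 230 170 [457.  69.  10.]
```

View pics/topc.png

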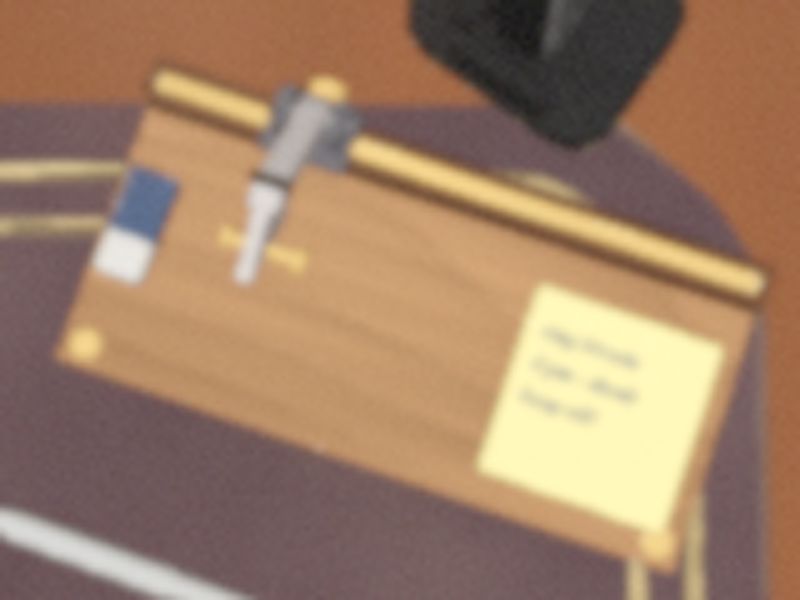

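View pics/scc.png

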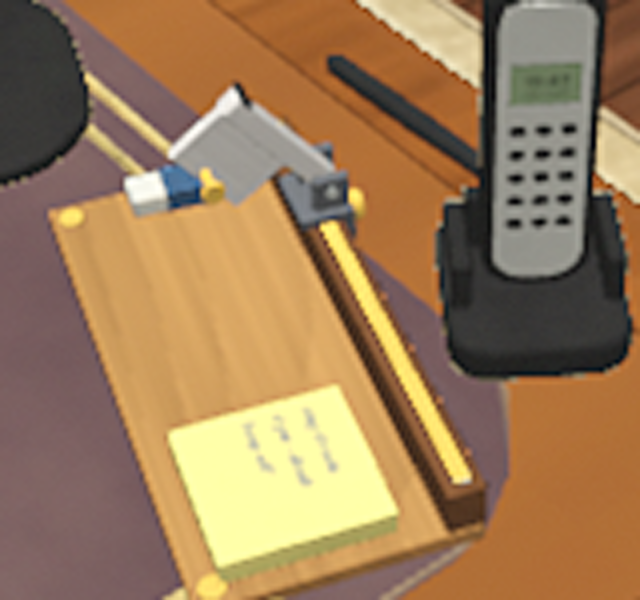

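View pics/wrist0.png

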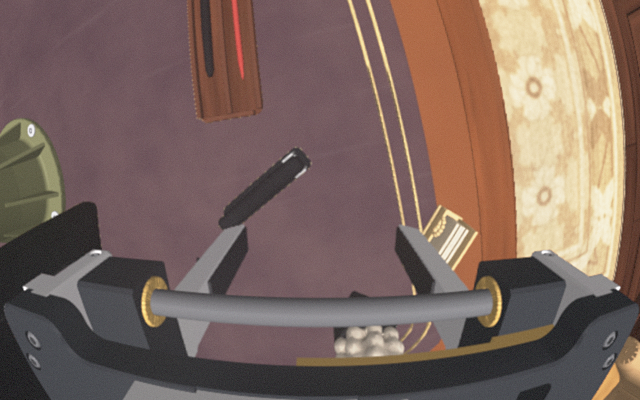

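```bash
python3 - <<'E'
from h import *
t=load("top0.npz");s=load("scene0.npz")
T=lambda u,v:(235+u/5,180+v/5)
S=lambda u,v:(210+u/4,150+v/4)
P={}
for n,p,z in[("b--+ (-x,+y)",T(55,357),10),("(-x,-y)",T(672,572),10),("fence+y out",T(158,64),34),("fence-y out",T(770,266),34)]:
    print(n,atz(t,*p,z).round(1))
for n,p,z in[("(-x,+y)",S(48,212),10),("(-x,-y)?",S(190,600),10),("fence -y in top",S(448,492),34),("fence -y out",S(484,486),34)]:
    print(n,atz(s,*p,z).round(1))
print("pad top")
for p in[T(540,283),T(723,347),T(663,533),T(477,468)]: print(atz(t,*p,22).round(1))
for p in[S(338,386),S(397,518),S(222,570),S(169,433)]: print(atz(s,*p,22).round(1))
# depth checks
for p in[(354,260),(330,240),(300,240)]: print(dep(t,*p).round(1))
for p in[S(280,480),S(150,350)]: print(dep(s,*p).round(1))
# depth-based monitor cloud
for n,c in(("top",t),("scene",s)):
    v,u=np.mgrid[0:400:4,0:640:4]; z=c["range_z"][v,u]
    X=np.stack([(u-c["cx"])/c["fx"]*z,(v-c["cy"])/c["fy"]*z,z],-1)@c["pose"][:3,:3].T+c["pose"][:3,3]
    m=(z>0)&(X[...,2]>60)&(X[...,0]<750)&(X[...,0]>150)
    Q=X[m]
    for lo in range(60,500,40):
        q=Q[(Q[:,2]>=lo)&(Q[:,2]<lo+40)]
        for y0 in range(-250,300,50):
            r=q[(q[:,1]>=y0)&(q[:,1]<y0+50)]
            if len(r)>3: print(n,lo,y0,"x",r[:,0].min().round(),r[:,0].max().round(),end=' | ')
        print()
E
```

```text
b--+ (-x,+y) [387.3 -11.7  10. ]
(-x,-y) [ 305.7 -257.5   10. ]
fence+y out [502.3 -52.   34. ]
fence-y out [ 424.  -294.6   34. ]
(-x,+y) [388.5 -10.9  10. ]
(-x,-y)? [ 309. -249.   10.]
fence -y in top [ 410.7 -287.5   34. ]
fence -y out [ 423.9 -294.4   34. ]
pad top
[ 417.6 -204.9   22. ]
[ 393.  -277.2   22. ]
[ 320.8 -253.    22. ]
[ 345.  -180.5   22. ]
[ 419.3 -203.4   22. ]
[ 392.6 -277.    22. ]
[ 322.6 -253.2   22. ]
[ 347.3 -179.2   22. ]
[ 371.7 -226.5   24. ]
[ 411.9 -179.4    6.9]
[ 411.1 -119.1   10.1]
[ 368.1 -230.2   21.8]
[ 373.2 -124.2   12.3]
top 60 -150 x 420.0 475.0 | top 60 -100 x 419.0 428.0 | top 60 0 x 533.0 622.0 | top 60 50 x 410.0 536.0 | top 60 100 x 280.0 409.0 | top 60 150 x 159.0 281.0 | 
top 100 0 x 541.0 622.0 | top 100 50 x 415.0 544.0 | top 100 100 x 289.0 414.0 | top 100 150 x 157.0 290.0 | top 100 200 x 152.0 162.0 | 
top 140 -250 x 505.0 530.0 | top 140 0 x 555.0 627.0 | top 140 50 x 424.0 551.0 | top 140 100 x 303.0 423.0 | top 140 150 x 170.0 298.0 | top 140 200 x 151.0 175.0 | 
top 180 -250 x 511.0 551.0 | top 180 -200 x 509.0 536.0 | top 1
[... 1540 characters left out ...]
0 x 556.0 631.0 | scene 180 50 x 433.0 569.0 | scene 180 100 x 306.0 441.0 | scene 180 150 x 184.0 315.0 | scene 180 200 x 152.0 194.0 | 
scene 220 0 x 578.0 626.0 | scene 220 50 x 450.0 590.0 | scene 220 100 x 316.0 455.0 | scene 220 150 x 195.0 333.0 | scene 220 200 x 152.0 205.0 | 
scene 260 0 x 590.0 629.0 | scene 260 50 x 461.0 585.0 | scene 260 100 x 334.0 466.0 | scene 260 150 x 207.0 344.0 | scene 260 200 x 151.0 219.0 | 
scene 300 0 x 592.0 633.0 | scene 300 50 x 471.0 605.0 | scene 300 100 x 348.0 485.0 | scene 300 150 x 217.0 361.0 | scene 300 200 x 161.0 224.0 | 
scene 340 50 x 479.0 544.0 | scene 340 100 x 355.0 480.0 | scene 340 150 x 227.0 368.0 | scene 340 200 x 175.0 237.0 |
```

```bash
python3 - <<'E'
from h import *
t=load("top0.npz");s=load("scene0.npz")
for n,c in(("top",t),("scene",s)):
    v,u=np.mgrid[0:400:2,0:640:2]; z=c["range_z"][v,u]
    X=np.stack([(u-c["cx"])/c["fx"]*z,(v-c["cy"])/c["fy"]*z,z],-1)@c["pose"][:3,:3].T+c["pose"][:3,3]
    m=(z>0)&(X[...,2]>60)&(X[...,0]<750)&(X[...,1]>15)&(u<300)
    Q=X[m]
    for x0 in range(-250,700,50):
        r=Q[(Q[:,0]>=x0)&(Q[:,0]<x0+50)]
        if len(r)>3: print(n,x0,"y",r[:,1].min().round(),r[:,1].max().round(),"z",r[:,2].min().round(),r[:,2].max().round(),len(r))
w=load("wrist0.npz"); print("wrist range", [float(w["range_z"][v,u]) for u,v in[(60,230),(20,300),(100,150),(250,200)]])
E
```

```text
top 100 y 202.0 211.0 z 73.0 173.0 62
top 150 y 182.0 215.0 z 74.0 355.0 654
top 200 y 161.0 211.0 z 73.0 388.0 1107
top 250 y 143.0 194.0 z 74.0 419.0 1301
top 300 y 121.0 179.0 z 76.0 446.0 1530
top 350 y 103.0 175.0 z 73.0 446.0 1706
top 400 y 83.0 161.0 z 74.0 446.0 1641
top 450 y 64.0 143.0 z 74.0 446.0 1565
top 500 y 41.0 121.0 z 76.0 446.0 1501
top 550 y 23.0 102.0 z 76.0 446.0 1427
top 600 y 16.0 82.0 z 78.0 446.0 929
scene 50 y 27.0 33.0 z 60.0 91.0 22
scene 100 y 17.0 229.0 z 76.0 277.0 375
scene 150 y 181.0 225.0 z 71.0 381.0 1300
scene 200 y 161.0 217.0 z 74.0 379.0 1467
scene 250 y 142.0 197.0 z 73.0 374.0 1377
scene 300 y 121.0 176.0 z 72.0 368.0 1283
scene 350 y 103.0 155.0 z 71.0 362.0 1204
scene 400 y 84.0 134.0 z 73.0 356.0 1119
scene 450 y 63.0 114.0 z 73.0 350.0 1045
scene 500 y 42.0 94.0 z 72.0 345.0 979
scene 550 y 19.0 74.0 z 71.0 340.0 915
scene 600 y 21.0 53.0 z 70.0 334.0 338
wrist range [248.4388427734375, 50.627288818359375, 374.8721923828125, 347.1991271972656]
```

Emit:
jog_arm(series=[0, 0, 0, 0, 0, 0.06, -1, 0, 0, 0, 0, 0, 0.12, -1, 0, 0, 0, 0, 0, 0.18, -1])

```text
clock: 0.52
eef_pos: [135.8, 532.5, 383.4]
eef_rot: [-1.615, 1.571, -1.865]
wrist_force: [-0.3, -0.8, 0.1]
finger_gap: 67.3
```

```bash
python3 - <<'E'
from cell import manip
s=manip.read_state(); print(s["clock"],s["joints"].round(4),s["eef_pos"].round(1),s["eef_rot"].round(4))
E
```

```text
0.525 [ 1.2545  0.2373  1.1879 -0.      1.7166 -0.0666] [135.8 532.5 383.4] [-1.6148  1.5705 -1.8645]
```

```bash
python3 - <<'E'
from h import *
from scipy.optimize import least_squares
t=load("top0.npz");s=load("scene0.npz")
T=lambda u,v:(235+u/5,180+v/5)
S=lambda u,v:(210+u/4,150+v/4)
O=[(t,T(55,357),(-62.5,130,10)),(t,T(672,572),(-62.5,-130,10)),(t,T(158,64),(62.5,130,34)),(t,T(770,266),(62.5,-130,34)),
(s,S(48,212),(-62.5,130,10)),(s,S(448,492),(44.5,-130,34)),(s,S(484,486),(62.5,-130,34)),(s,S(448,528),(44.5,-130,10))]
def W(p,q): c,n=np.cos(p[2]),np.sin(p[2]); return np.array([p[0]+c*q[0]-n*q[1],p[1]+n*q[0]+c*q[1],q[2]])
f=lambda p:np.concatenate([np.array(proj(c,W(p,q)))-uv for c,uv,q in O])
r=least_squares(f,[405,-154,-.31],loss='soft_l1'); print(r.x); print(f(r.x).round(1).reshape(-1,2))
J=r.x; np.save("jig.npy",J)
def B(P): d=np.array(P)-[J[0],J[1],0]; c,n=np.cos(J[2]),np.sin(J[2]); return np.array([c*d[0]+n*d[1],-n*d[0]+c*d[1],d[2]])
for c,F,L in((t,T,[(540,283),(723,347),(663,533),(477,468)]),(s,S,[(338,386),(397,518),(222,570),(169,433)])):
    A=np.array([B(atz(c,*F(*p),22)) for p in L]); print(A.round(1), A.mean(0).round(1))
    for a,b in((0,1),(3,2)): d=A[a]-A[b]; print("yaw",np.arctan2(-d[0],d[1]).round(3))
    for a,b in((0,3),(1,2)): d=A[a]-A[b]; print("yaw",np.arctan2(d[1],d[0]).round(3))
# flag points depth
for c,n in((t,"t"),(s,"s")):
    v,u=np.mgrid[0:400,0:640]; z=c["range_z"]
    X=np.stack([(u-c["cx"])/c["fx"]*z,(v-c["cy"])/c["fy"]*z,z],-1)@c["pose"][:3,:3].T+c["pose"][:3,3]
    X=X.reshape(-1,3)[z.ravel()>0]
    Y=np.array(X-[J[0],J[1],0]); cc,ss=np.cos(J[2]),np.sin(J[2]); Y=np.stack([cc*Y[:,0]+ss*Y[:,1],-ss*Y[:,0]+cc*Y[:,1],Y[:,2]],1)
    m=(abs(Y[:,0])<75)&(abs(Y[:,1])<130)&(Y[:,2]>44); q=Y[m]; print(n,len(q))
    for x0 in range(-60,80,6):
        k=q[(q[:,0]>=x0)&(q[:,0]<x0+6)]
        if len(k): print(x0,"y",k[:,1].min().round(),np.median(k[:,1]).round(1),k[:,1].max().round(),"z",k[:,2].min().round(),np.median(k[:,2]).round(),k[:,2].max().round(),len(k))
    m=(Y[:,0]>70)&(Y[:,0]<220)&(abs(Y[:,1])<130)&(Y[:,2]>25); q=Y[m]
    print("phone",q.min(0).round(),q.max(0).round()); q=q[q[:,2]>95]; print(q.min(0).round(),q.max(0).round())
E
```

```text
[ 4.06121409e+02 -1.52804885e+02 -3.16151529e-01]
[[-0.9  0.1]
 [-0.3 -0.3]
 [-1.6 -1.8]
 [ 0.6 -0.5]
 [-0.9  0. ]
 [-0.2  1.8]
 [ 1.1  0.2]
 [-0.3  2.4]]
[[  27.1  -46.    22. ]
 [  26.3 -122.3   22. ]
 [ -49.9 -121.7   22. ]
 [ -49.4  -45.3   22. ]] [-11.5 -83.8  22. ]
yaw -0.011
yaw -0.006
yaw -0.009
yaw -0.008
[[  28.2  -44.    22. ]
 [  25.7 -122.2   22. ]
 [ -48.2 -121.4   22. ]
 [ -47.7  -43.4   22. ]] [-10.5 -82.7  22. ]
yaw -0.032
yaw -0.006
yaw -0.009
yaw -0.011
t 371
-18 y 62.0 62.4 62.0 z 83.0 83.0 83.0 1
-12 y 58.0 60.4 64.0 z 83.0 87.0 90.0 12
-6 y 41.0 58.3 75.0 z 70.0 79.0 95.0 27
0 y 41.0 57.6 75.0 z 70.0 75.0 99.0 52
6 y 44.0 58.1 63.0 z 62.0 100.0 104.0 21
12 y 55.0 59.1 66.0 z 48.0 104.0 108.0 29
18 y 53.0 58.9 68.0 z 55.0 109.0 112.0 32
24 y 54.0 58.1 65.0 z 59.0 100.0 109.0 19
30 y 54.0 59.3 66.0 z 82.0 92.0 98.0 20
36 y 54.0 59.6 66.0 z 73.0 85.0 90.0 20
42 y 42.0 58.4 66.0 z 44.0 76.0 82.0 19
48 y 47.0 60.5 74.0 z 50.0 61.0 75.0 40
54 y 45.0 57.0 74.0 z 47.0 58.0 66.0 42
60 y 46.0 60.2 75.0 z 46.0 57.0 60.0 35
66 y 48.0 60.3 73.0 z 57.0 58.0 58.0 2
phone [ 70. -65.  25.] [181.  67. 195.]
[108. -29.  95.] [159.   6. 195.]
s 713
-18 y 59.0 60.8 62.0 z 85.0 85.0 85.0 2
-12 y 54.0 58.5 64.0 z 76.0 86.0 91.0 24
-6 y 40.0 57.5 62.0 z 68.0 78.0 94.0 53
0 y 40.0 57.6 64.0 z 65.0 81.0 100.0 64
6 y 55.0 58.5 65.0 z 52.0 84.0 104.0 73
12 y 54.0 58.2 68.0 z 47.0 83.0 109.0 93
18 y 52.0 57.7 69.0 z 49.0 86.0 111.0 93
24 y 53.0 57.3 66.0 z 56.0 81.0 105.0 66
30 y 53.0 56.3 63.0 z 59.0 79.0 96.0 49
36 y 53.0 55.1 65.0 z 65.0 78.0 88.0 33
42 y 50.0 55.7 64.0 z 50.0 69.0 79.0 31
48 y 44.0 52.1 70.0 z 45.0 57.0 72.0 52
54 y 45.0 49.6 72.0 z 45.0 57.0 64.0 41
60 y 45.0 49.5 75.0 z 44.0 55.0 60.0 39
phone [ 70. -63.  25.] [176.  62. 193.]
[106. -30.  95.] [157.   4. 193.]
```

Emit:
jog_arm(series=[0, 0, 0, 0, 0, 0.06, -1, 0, 0, 0, 0, 0, 0.12, -1, 0, 0, 0, 0, 0, 0.14, -1])

```text
clock: 0.9
eef_pos: [135.9, 532.6, 524.9]
eef_rot: [1.5, 1.566, 1.251]
wrist_force: [-0.1, -0.6, -0.6]
finger_gap: 37.8
```

```bash
python3 - <<'E'
from cell import manip
s=manip.read_state(); print(s["clock"],s["joints"].round(4),s["eef_pos"].round(1),s["eef_rot"].round(4))
E
```

```text
0.9 [ 1.2544  0.3203  0.7578 -0.      2.0589 -0.0666] [135.9 532.6 524.9] [1.5004 1.5662 1.2506]
```

```bash
python3 - <<'E'
from cell import manip
from h import *
from scipy.spatial.transform import Rotation as R
s=manip.read_state(); M=R.from_euler('xyz',s["eef_rot"]).as_matrix(); print(M.round(3)); 
a=np.arctan2(M[1,1],M[0,1]); print("tooly angle",a)
J=np.load("jig.npy")
for k in(0,np.pi,-np.pi): print("turn",J[2]+k-a)
def W(q): c,n=np.cos(J[2]),np.sin(J[2]); return np.array([J[0]+c*q[0]-n*q[1],J[1]+n*q[0]+c*q[1],q[2]])
tgt=W((22,59.5,525)); print(tgt, np.hypot(*tgt[:2]),np.arctan2(tgt[1],tgt[0]))
p=s["eef_pos"]; a0,r0=np.arctan2(p[1],p[0]),np.hypot(p[0],p[1]); a1,r1=np.arctan2(tgt[1],tgt[0]),np.hypot(*tgt[:2])
turn=[J[2]+k-a for k in(0,np.pi,-np.pi)]; turn=min(turn,key=lambda x:abs(x-(a1-a0)))
N=15;row=[]
for i in range(1,N+1):
    f=i/N; an=a0+(a1-a0)*f; r=r0+(r1-r0)*f
    row+=[0,0,round(turn*f,3),round((r*np.cos(an)-p[0])/1e3,3),round((r*np.sin(an)-p[1])/1e3,3),0,-1]
print(row)
E
```

```text
[[ 0.001  0.247  0.969]
 [ 0.004  0.969 -0.247]
 [-1.     0.005  0.   ]]
tooly angle 1.3210038443444294
turn -1.6371553732278459
turn 1.5044372803619475
turn -4.778748026817639
[ 445.53027956 -103.09381049  525.        ] 457.30248606586673 -0.22739360188483332
[0, 0, np.float64(-0.109), np.float64(0.052), np.float64(-0.023), 0, -1, 0, 0, np.float64(-0.218), np.float64(0.101), np.float64(-0.05), 0, -1, 0, 0, np.float64(-0.327), np.float64(0.146), np.float64(-0.082), 0, -1, 0, 0, np.float64(-0.437), np.float64(0.187), np.float64(-0.119), 0, -1, 0, 0, np.float64(-0.546), np.float64(0.224), np.float64(-0.159), 0, -1, 0, 0, np.float64(-0.655), np.float64(0.256), np.float64(-0.202), 0, -1, 0, 0, np.float64(-0.764), np.float64(0.283), np.float64(-0.247), 0, -1, 0, 0, np.float64(-0.873), np.float64(0.304), np.float64(-0.295), 0, -1, 0, 0, np.float64(-0.982), np.float64(0.321), np.float64(-0.344), 0, -1, 0, 0, np.float64(-1.091), np.float64(0.332), np.float64(-0.394), 0, -1, 0, 0, np.float64(-1.201), np.float64(0.338), np.float64(-0.444), 0, -1, 0, 0, np.float64(-1.31), np.float64(0.338), np.float64(-0.494), 0, -1, 0, 0, np.float64(-1.419), np.float64(0.334), np.float64(-0.542), 0, -1, 0, 0, np.float64(-1.528), np.float64(0.324), np.float64(-0.59), 0, -1, 0, 0, np.float64(-1.637), np.float64(0.31), np.float64(-0.636), 0, -1]
```

Emit:
jog_arm(series=[0, 0, -0.109, 0.052, -0.023, 0, -1, 0, 0, -0.218, 0.101, -0.05, 0, -1, 0, 0, -0.327, 0.146, -0.082, 0, -1, 0, 0, -0.437, 0.187, -0.119, 0, -1, 0, 0, -0.546, 0.224, -0.159, 0, -1, 0, 0, -0.655, 0.256, -0.202, 0, -1, 0, 0, -0.764, 0.283, -0.247, 0, -1, 0, 0, -0.873, 0.304, -0.295, 0, -1, 0, 0, -0.982, 0.321, -0.344, 0, -1, 0, 0, -1.091, 0.332, -0.394, 0, -1, 0, 0, -1.201, 0.338, -0.444, 0, -1, 0, 0, -1.31, 0.338, -0.494, 0, -1, 0, 0, -1.419, 0.334, -0.542, 0, -1, 0, 0, -1.528, 0.324, -0.59, 0, -1, 0, 0, -1.637, 0.31, -0.636, 0, -1, 0, 0, -1.637, 0.31, -0.636, 0, -1])

```text
clock: 2.9
eef_pos: [445.3, -105.2, 521.4]
eef_rot: [-1.001, 1.57, -2.893]
wrist_force: [0.0, -0.0, -0.0]
finger_gap: 0.4
```

```bash
cat >> h.py <<'E'
J=np.load("jig.npy")
def W(q): c,n=np.cos(J[2]),np.sin(J[2]); return np.array([J[0]+c*q[0]-n*q[1],J[1]+n*q[0]+c*q[1],q[2]])
def B(P): d=np.array(P)-[J[0],J[1],0]; c,n=np.cos(J[2]),np.sin(J[2]); return np.array([c*d[0]+n*d[1],-n*d[0]+c*d[1],d[2]])
def st():
    from cell import manip
    from scipy.spatial.transform import Rotation as R
    s=manip.read_state(); M=R.from_euler('xyz',s["eef_rot"]).as_matrix()
    f=s["wrist_force"]; c,n=np.cos(J[2]),np.sin(J[2])
    print("t",round(s["clock"],2),"pos",s["eef_pos"].round(1),"jig",B(s["eef_pos"]).round(1),"yawerr",round(float(np.arctan2(M[1,1],M[0,1])-J[2]),4),"down",M[:,0].round(3),"Fjig",np.round([c*f[0]+n*f[1],-n*f[0]+c*f[1],f[2]],1),"gap",round(s["finger_gap"],1))
    return s,M
E
python3 - <<'E'
from cell import manip
from h import *
s,M=st()
c=manip.camera("wrist"); cv2.imwrite("pics/w1.png",c["color"]); np.savez("w1.npz",p=s["eef_pos"],M=M,**c)
print(s["joints"].round(3))
E
```

```text
t 2.9 pos [ 445.3 -105.2  521.4] jig [ 22.4  57.4 521.4] yawerr -0.0049 down [-0. -0. -1.] Fjig [ 0.1 -0.  -0. ] gap 0.4
[-0.312  0.078  1.056 -0.     2.007  0.009]
```

View pics/w1.png

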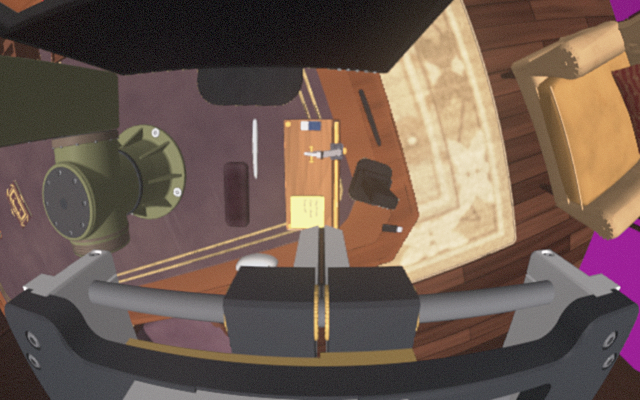

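Emit:
jog_arm(series=[0, 0, 0, 0, 0, -0.06, -1, 0, 0, 0, 0, 0, -0.12, -1, 0, 0, 0, 0, 0, -0.18, -1, 0, 0, 0, 0, 0, -0.24, -1, 0, 0, 0, 0, 0, -0.265, -1, 0, 0, 0, 0, 0, -0.265, -1, 0, 0, 0, 0, 0, -0.265, -1, 0, 0, 0, 0, 0, -0.265, -1])

```text
clock: 3.95
eef_pos: [446.5, -103.0, 257.8]
eef_rot: [1.604, 1.569, -0.282]
wrist_force: [0.6, -0.8, -0.4]
finger_gap: 0.5
```

```bash
python3 - <<'E'
from cell import manip
from h import *
s,M=st()
c=manip.camera("wrist"); np.savez("w2.npz",p=s["eef_pos"],M=M,**c)
cv2.imwrite("pics/w2.png",c["color"]);crop(c,220,80,200,150,4,"pics/w2c.png")
E
```

```text
t 3.95 pos [ 446.5 -103.   257.8] jig [ 22.9  59.9 257.8] yawerr 0.0006 down [ 0.002 -0.001 -1.   ] Fjig [ 0.8 -0.5 -0.4] gap 0.5
```

View pics/w2c.png

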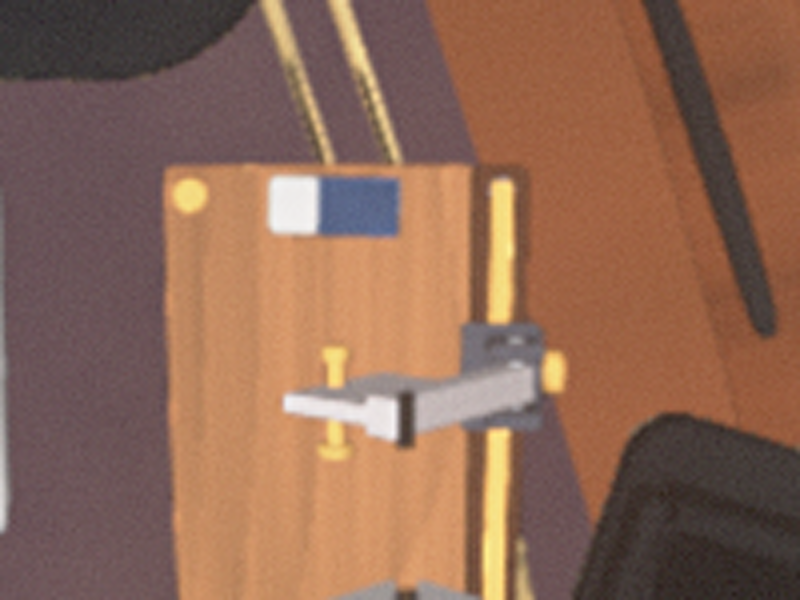

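View pics/w2.png

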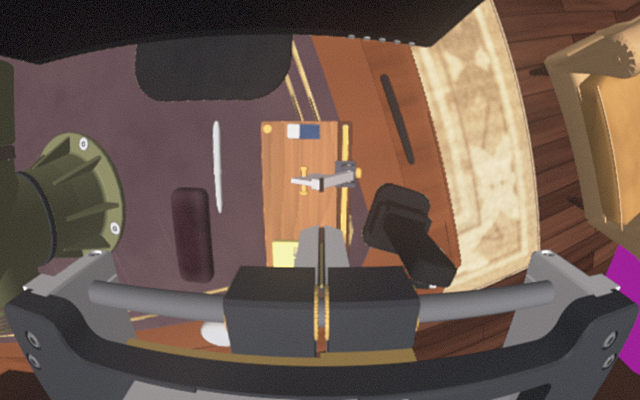

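```bash
cat >> h.py <<'E'
def wray(c,u,v):
    x,y=u-c["cx"],v-c["cy"]; r=np.hypot(x,y); th=r/c["fx"]; d=np.array([np.sin(th)*x/r,np.sin(th)*y/r,np.cos(th)])
    m=c["mount"]; A=c["M"]; return c["p"]+A@m[:3,3],A@m[:3,:3]@d
def watz(c,u,v,z):
    o,d=wray(c,u,v); return o+d*(z-o[2])/d[2]
E
python3 - <<'E'
from h import *
c=load("w2.npz"); K=lambda u,v:(220+u/4,80+v/4)
for n,p,z in[("corner -62.5,130",K(165,165),10),("fence in 44.5,130",K(472,168),34),("out 62.5,130",K(527,168),34),("carriage centre",K(500,377),54),("carr top-left",K(462,325),50),("carr bot-left",K(462,430),50),("pad lead left",(273,241),22),("pad lead right",(299,241),22)]:
    print(n,B(watz(c,*p,z)).round(1))
# tip of arm upper edge corners at z111
for p in[K(405,393),K(405,445)]: print("armtip",B(watz(c,*p,111)).round(1))
for p in[K(335,348),K(335,458)]: print("screw",B(watz(c,*p,72)).round(1))
E
```

```text
corner -62.5,130 [-60.  131.7  10. ]
fence in 44.5,130 [ 45.1 129.7  34. ]
out 62.5,130 [ 63.1 130.   34. ]
carriage centre [53.4 64.  54. ]
carr top-left [41.4 80.  50. ]
carr bot-left [41.8 45.9 50. ]
pad lead left [-47.3 -40.7  22. ]
pad lead right [ -8.9 -40.3  22. ]
armtip [ 23.1  69.8 111. ]
armtip [ 23.1  55.3 111. ]
screw [ 2.2 76.1 72. ]
screw [ 1.8 42.  72. ]
```

Emit:
jog_arm(series=[0, 0, 0, -0.0044, 0.0025, -0.06, -1, 0, 0, 0, -0.0044, 0.0025, -0.11, -1, 0, 0, 0, -0.0044, 0.0025, -0.12, -1, 0, 0, 0, -0.0044, 0.0025, -0.13, -1, 0, 0, 0, -0.0044, 0.0025, -0.14, -1, 0, 0, 0, -0.0044, 0.0025, -0.148, -1, 0, 0, 0, -0.0044, 0.0025, -0.156, -1, 0, 0, 0, -0.0044, 0.0025, -0.164, -1, 0, 0, 0, -0.0044, 0.0025, -0.172, -1, 0, 0, 0, -0.0044, 0.0025, -0.178, -1, 0, 0, 0, -0.0044, 0.0025, -0.182, -1, 0, 0, 0, -0.0044, 0.0025, -0.182, -1])

```text
clock: 5.5
eef_pos: [431.9, -97.2, 71.2]
eef_rot: [-1.562, 1.544, 2.835]
wrist_force: [-55.3, 17.9, 23.2]
finger_gap: 23.4
```

```bash
python3 - <<'E'
from h import *
st()
E
```

```text
t 5.5 pos [431.9 -97.2  71.2] jig [ 7.2 60.8 71.2] yawerr 0.0008 down [-0.025  0.008 -1.   ] Fjig [-58.1  -0.2  23.2] gap 23.4
```

```bash
python3 - <<'E'
from cell import manip
from h import *
c=manip.camera("wrist"); cv2.imwrite("pics/w3.png",c["color"])
s=manip.camera("scene"); crop(s,200,60,200,150,4,"pics/s3.png")
t=manip.camera("top"); crop(t,235,160,160,120,5,"pics/t3.png")
st()
E
```

```text
t 5.65 pos [431.9 -97.2  71.3] jig [ 7.2 60.8 71.3] yawerr 0.0007 down [-0.025  0.008 -1.   ] Fjig [-59.7  -2.5  23.1] gap 23.8
```

View pics/w3.png

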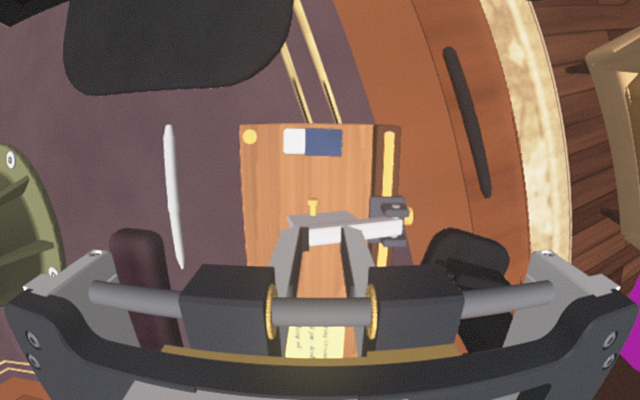

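View pics/s3.png

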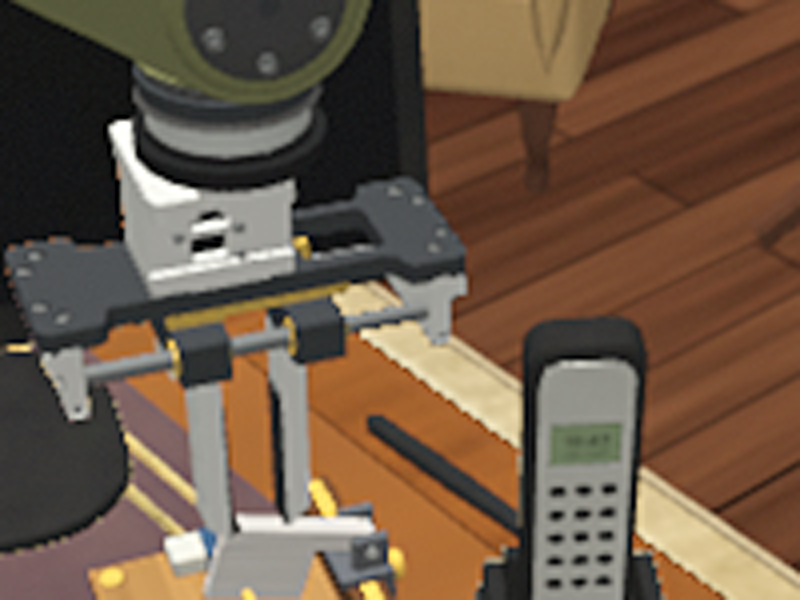

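The arm tip slid between the two fingers and spread them, giving 58 N along x. The flag now looks nearly level. I'll unload sideways and open the fingers slightly before lifting.

Emit:
jog_arm(series=[0, 0, 0, -0.004, 0.0013, 0, -0.6, 0, 0, 0, -0.0095, 0.0031, 0, -0.4, 0, 0, 0, -0.0095, 0.0031, 0, -0.28, 0, 0, 0, -0.0095, 0.0031, 0, -0.28, 0, 0, 0, -0.0095, 0.0031, 0, -0.28], squeeze=5)

```text
clock: 6.28
eef_pos: [432.3, -97.6, 74.6]
eef_rot: [1.525, 1.57, -0.362]
wrist_force: [-0.1, -0.4, 0.2]
finger_gap: 33.8
```

```bash
python3 - <<'E'
from cell import manip
from h import *
c=manip.camera("wrist"); crop(c,220,120,200,150,4,"pics/w4.png")
s=manip.camera("scene"); crop(s,200,60,200,150,4,"pics/s4.png")
st()
E
```

```text
t 6.38 pos [432.2 -97.6  74.6] jig [ 7.6 60.6 74.6] yawerr 0.0001 down [ 0. -0. -1.] Fjig [ 0.3 -0.6  0.7] gap 33.9
```

View pics/w4.png

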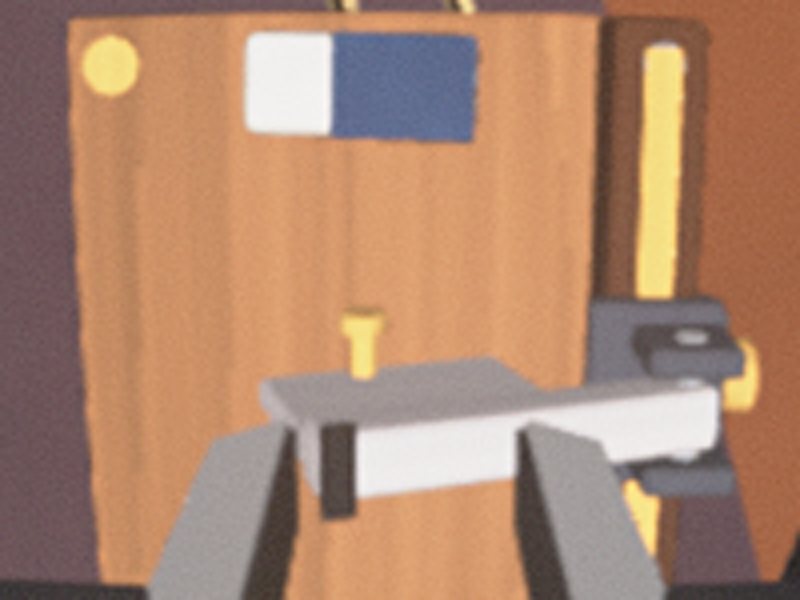

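View pics/s4.png

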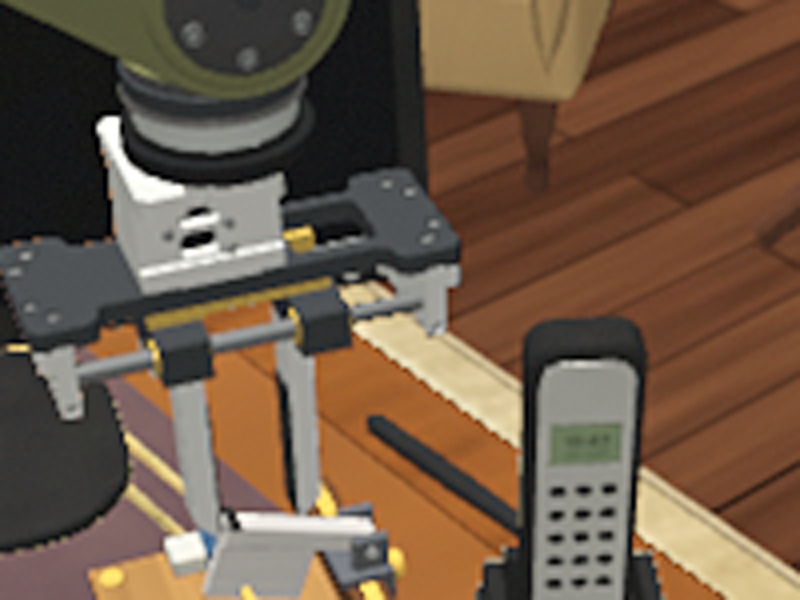

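Emit:
jog_arm(series=[0, 0, 0, 0, 0, 0.03, -0.28, 0, 0, 0, 0, 0, 0.06, -1, 0, 0, 0, 0, 0, 0.06, -1, 0, 0, 0, 0, 0, 0.06, -1, 0, 0, 0, 0, 0, 0.06, -1], squeeze=30)

```text
clock: 7.0
eef_pos: [431.6, -97.4, 133.6]
eef_rot: [-1.545, 1.569, 2.852]
wrist_force: [-0.6, 0.0, -0.9]
finger_gap: 0.5
```

```bash
python3 - <<'E'
from cell import manip
from h import *
c=manip.camera("wrist"); crop(c,220,120,200,150,4,"pics/w5.png")
s=manip.camera("scene"); crop(s,220,150,160,120,5,"pics/s5.png")
st()
z=s["range_z"];v,u=np.mgrid[0:400,0:640]
c=s
X=np.stack([(u-c["cx"])/c["fx"]*z,(v-c["cy"])/c["fy"]*z,z],-1)@c["pose"][:3,:3].T+c["pose"][:3,3]
Y=X.reshape(-1,3)[z.ravel()>0]-[J[0],J[1],0]; a,n=np.cos(J[2]),np.sin(J[2]); Y=np.stack([a*Y[:,0]+n*Y[:,1],-n*Y[:,0]+a*Y[:,1],Y[:,2]],1)
q=Y[(abs(Y[:,0])<75)&(abs(Y[:,1]-60)<22)&(Y[:,2]>40)&(Y[:,2]<100)]
for x0 in range(-24,72,6):
    k=q[(q[:,0]>=x0)&(q[:,0]<x0+6)]
    if len(k): print(x0,k[:,1].min().round(1),k[:,1].max().round(1),k[:,2].max().round(1),np.sort(k[:,2])[-5:].round(1))
E
```

```text
t 7.1 pos [431.8 -97.4 133.8] jig [  7.2  60.7 133.8] yawerr 0.0002 down [-0.001  0.    -1.   ] Fjig [-0.6 -0.7 -0.1] gap 0.5
-24 57.7 63.3 48.7 [40.8 41.6 43.3 47.6 48.7]
-18 56.6 63.4 64.1 [58.6 60.  60.5 62.6 64.1]
-12 52.5 65.2 81.1 [78.3 79.5 79.7 79.8 81.1]
-6 42.3 68.3 82.1 [81.  81.1 81.5 81.5 82.1]
0 42.7 65.8 78.5 [75.8 75.8 75.8 76.2 78.5]
6 52.5 66.5 75.4 [74.1 74.3 74.5 75.4 75.4]
12 51.9 67.3 72.4 [72.  72.1 72.2 72.4 72.4]
18 53.4 66.8 71.4 [70.  70.5 71.  71.3 71.4]
24 53.7 67.9 69.8 [67.3 67.5 68.2 69.1 69.8]
30 53.4 65.4 67.4 [65.9 66.  66.1 66.5 67.4]
36 47.8 66.4 64.9 [63.1 63.3 64.  64.3 64.9]
42 42.9 71.8 62.7 [61.3 61.6 62.1 62.5 62.7]
48 42.0 73.4 60.4 [59.8 59.8 60.1 60.2 60.4]
54 41.9 73.1 59.6 [59.  59.2 59.5 59.5 59.6]
60 42.2 73.7 58.6 [58.1 58.4 58.5 58.5 58.6]
```

View pics/s5.png

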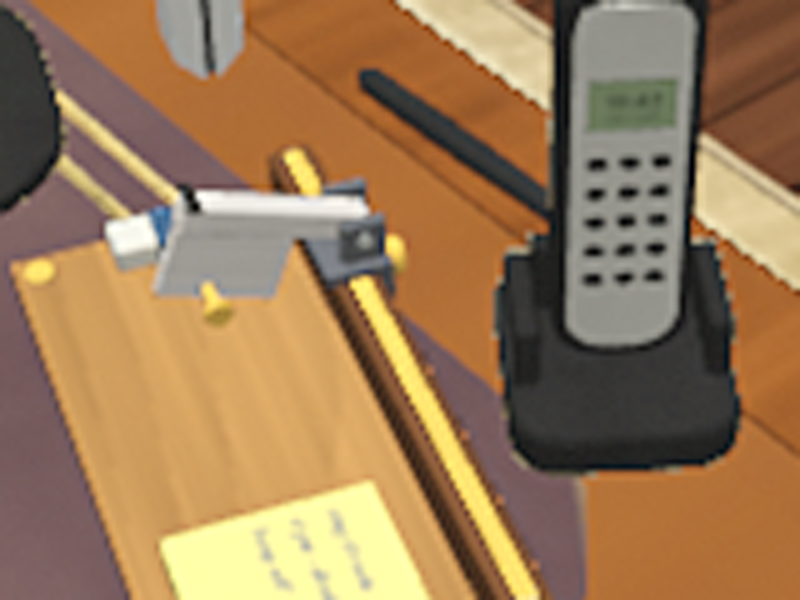

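Emit:
jog_arm(series=[0, 0, 0, 0.0143, -0.0047, 0, -1, 0, 0, 0, 0.0143, -0.0047, 0, -1, 0, 0, 0, 0.0143, -0.0047, -0.02, -1, 0, 0, 0, 0.0143, -0.0047, -0.03, -1, 0, 0, 0, 0.0143, -0.0047, -0.036, -1, 0, 0, 0, 0.0143, -0.0047, -0.042, -1, 0, 0, 0, 0.0143, -0.0047, -0.047, -1, 0, 0, 0, 0.0143, -0.0047, -0.052, -1, 0, 0, 0, 0.0143, -0.0047, -0.052, -1])

```text
clock: 8.22
eef_pos: [446.2, -102.1, 82.3]
eef_rot: [-1.524, 1.57, 2.872]
wrist_force: [-1.2, -0.1, -0.0]
finger_gap: 0.4
```

```bash
python3 - <<'E'
from h import *
st()
E
```

```text
t 8.22 pos [ 446.2 -102.1   82.3] jig [22.4 60.6 82.3] yawerr 0.0002 down [-0.  0. -1.] Fjig [-1.1 -0.5 -0. ] gap 0.4
```

Emit:
jog_arm(series=[0, 0, 0, 0, 0, -0.003, -1, 0, 0, 0, 0, 0, -0.005, -1, 0, 0, 0, 0, 0, -0.007, -1, 0, 0, 0, 0, 0, -0.007, -1, 0, 0, 0, 0, 0, -0.007, -1])

```text
clock: 8.85
eef_pos: [446.4, -102.2, 75.6]
eef_rot: [1.426, 1.571, -0.461]
wrist_force: [-1.1, -0.1, 0.7]
finger_gap: 0.7
```

```bash
python3 - <<'E'
from h import *
st()
E
```

```text
t 8.85 pos [ 446.4 -102.2   75.6] jig [22.5 60.6 75.6] yawerr 0.0002 down [ 0. -0. -1.] Fjig [-1.1 -0.4  0.7] gap 0.7
```

Emit:
jog_arm(series=[0, 0, 0, 0, 0, -0.001, -1, 0, 0, 0, 0, 0, -0.002, -1, 0, 0, 0, 0, 0, -0.002, -1, 0, 0, 0, 0, 0, -0.002, -1])

```text
clock: 9.35
eef_pos: [446.3, -102.2, 73.5]
eef_rot: [-1.583, 1.571, 2.814]
wrist_force: [0.6, -0.3, -0.6]
finger_gap: 0.3
```

```bash
python3 - <<'E'
from h import *
st()
E
```

```text
t 9.35 pos [ 446.3 -102.2   73.5] jig [22.5 60.6 73.5] yawerr 0.0002 down [-0.  0. -1.] Fjig [ 0.6 -0.1 -0.6] gap 0.3
```

```bash
python3 - <<'E'
from cell import manip
from h import *
c=manip.camera("wrist"); crop(c,220,120,200,150,4,"pics/w6.png")
s=manip.camera("scene"); crop(s,220,150,160,120,5,"pics/s6.png")
E
```

```text
(no output)
```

View pics/s6.png

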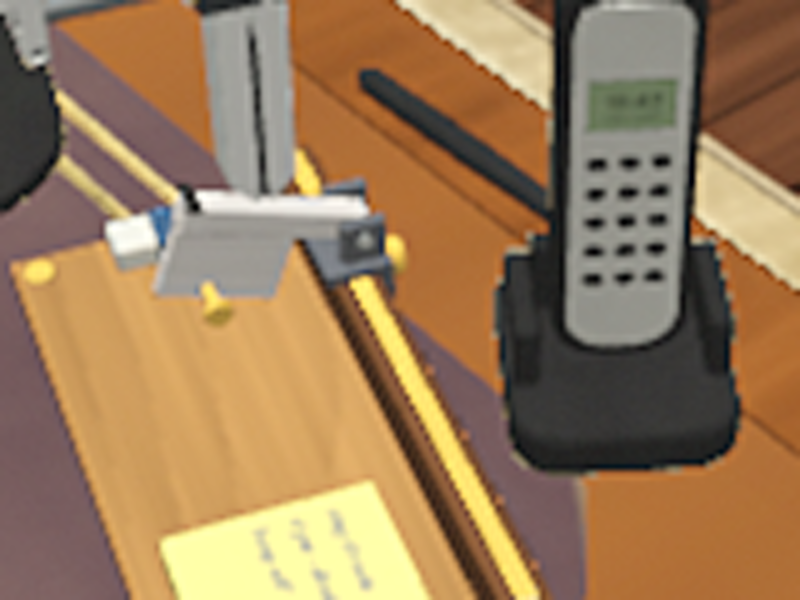

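View pics/w6.png

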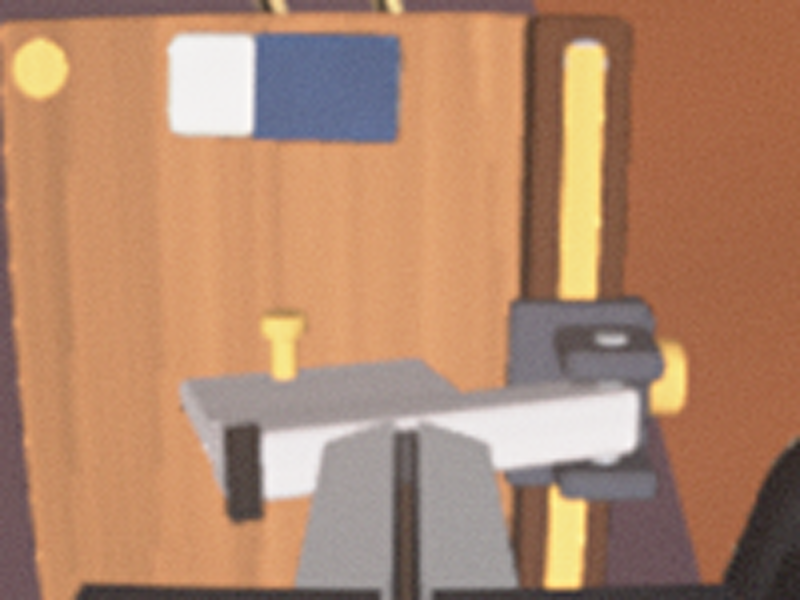

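```bash
python3 - <<'E'
from cell import manip
from h import *
s=manip.camera("scene")
for u,v in[(230,150),(230,180),(250,188),(265,190),(280,185),(285,170),(265,200),(300,205),(200,195),(200,205),(345,205),(360,240),(375,240)]:
    print((u,v),B(dep(s,220+u/5,150+v/5)).round(1))
t=manip.camera("top"); crop(t,255,170,100,75,8,"pics/t6.png")
print("expected tip proj in crop", [tuple(((np.array(proj(s,W((22.5+dx,60.6+dy,54.5))))-[220,150])*5).round()) for dx,dy in((-12,-8),(12,-8),(12,8),(-12,8))])
st()
E
```

```text
(230, 150) [ 11.6  49.8 105.1]
(230, 180) [11.1 51.7 90.2]
(250, 188) [17.8 50.7 85.3]
(265, 190) [23.  49.9 83.4]
(280, 185) [29.2 51.6 82.5]
(285, 170) [31.6 52.3 88.1]
(265, 200) [26.5 63.9 66.8]
(300, 205) [38.  58.3 65.2]
(200, 195) [ 2.3 63.2 77.2]
(200, 205) [ 0.8 58.  76.9]
(345, 205) [56.1 61.  57.5]
(360, 240) [56.2 45.1 53. ]
(375, 240) [62.8 47.4 49.1]
expected tip proj in crop [(np.float64(235.0), np.float64(255.0)), (np.float64(297.0), np.float64(239.0)), (np.float64(284.0), np.float64(213.0)), (np.float64(222.0), np.float64(228.0))]
t 9.55 pos [ 446.4 -102.2   73.6] jig [22.5 60.6 73.6] yawerr 0.0001 down [ 0.  0. -1.] Fjig [ 0.5 -0.5  0.1] gap 0.6
```

View pics/t6.png

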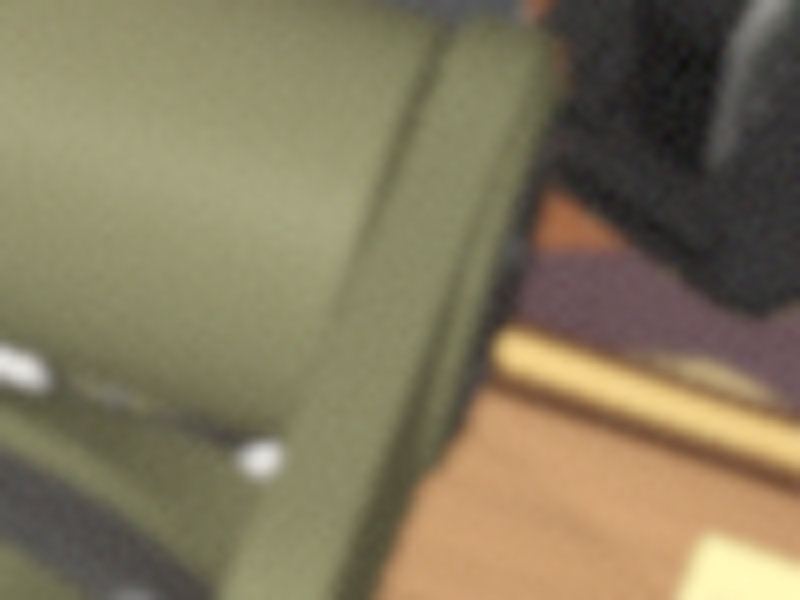

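```bash
python3 - <<'E'
from cell import manip
from h import *
s,M=st()
c=manip.camera("wrist"); c["p"]=s["eef_pos"]; c["M"]=M
def wd(u,v):
    x,y=u-c["cx"],v-c["cy"]; r=np.hypot(x,y); th=r/c["fx"]; d=np.array([np.sin(th)*x/r,np.sin(th)*y/r,np.cos(th)])
    q=d/d[2]*float(c["range_z"][v,u]); qt=c["mount"][:3,:3]@q+c["mount"][:3,3]; return qt, B(c["p"]+M@qt)
for u,v in[(250,150),(240,190),(300,160),(340,145),(180,200),(302,232),(305,240),(310,228),(335,232),(330,228),(290,225),(360,225)]: 
    a,b=wd(u,v); print((u,v),"tool",a.round(1),"jig",b.round(1))
E
```

```text
t 9.55 pos [ 446.4 -102.2   73.6] jig [22.5 60.6 73.6] yawerr 0.0001 down [ 0.  0. -1.] Fjig [ 0.5 -0.5  0.1] gap 0.6
(250, 150) tool [ 64.4 -58.1 -49.5] jig [-35.6 110.1   9.2]
(240, 190) tool [ 63.8 -68.1 -16.3] jig [-45.6  76.9   9.7]
(300, 160) tool [ 64.6 -17.4 -40.8] jig [  5.1 101.4   8.9]
(340, 145) tool [ 63.2  14.5 -53. ] jig [ 37.1 113.6  10.4]
(180, 200) tool [  72.  -129.3   -5.4] jig [-106.8   66.     1.6]
(302, 232) tool [-14.6 -11.6  -9.5] jig [10.9 70.1 88.2]
(305, 240) tool [-28.   -9.2 -10. ] jig [ 13.3  70.6 101.6]
(310, 228) tool [-8.9 -7.2 -9.9] jig [15.4 70.5 82.5]
(335, 232) tool [-15.4   7.5  -9.8] jig [30.  70.4 88.9]
(330, 228) tool [-8.3  4.8 -9.7] jig [27.3 70.3 81.9]
(290, 225) tool [  2.8 -20.3  -7.6] jig [ 2.2 68.2 70.8]
(360, 225) tool [14.5 25.8 -3.4] jig [48.4 64.  59.1]
```

```bash
python3 - <<'E'
from h import *
c=load("wrist0.npz")
def wd(u,v):
    x,y=u-c["cx"],v-c["cy"]; r=np.hypot(x,y); th=r/c["fx"]; d=np.array([np.sin(th)*x/r,np.sin(th)*y/r,np.cos(th)])
    q=d/d[2]*float(c["range_z"][v,u]); return c["mount"][:3,:3]@q+c["mount"][:3,3]
for u,v in[(241,228),(238,232),(243,230),(243,240),(240,250),(233,230),(225,240),(215,260),(402,230),(405,235),(400,240),(410,232)]: print(u,v,wd(u,v).round(1))
crop(c,180,200,140,105,5,"pics/w0c.png")
E
```

```text
241 228 [-10.4 -47.9 -10.1]
238 232 [-15.9 -48.5  -9.5]
243 230 [-10.  -46.9  -8.6]
243 240 [-13.6 -46.5  -3.5]
240 250 [-22.1 -46.5  -0.8]
233 230 [-13.5 -52.2  -9.9]
225 240 [-29.5 -52.4  -9.9]
215 260 [-55.4 -49.7 -10.3]
402 230 [-13.   48.8  -9.8]
405 235 [-18.8  49.2  -8.8]
400 240 [-14.6  47.7  -4. ]
410 232 [-17.1  52.7 -10. ]
```

View pics/w0c.png

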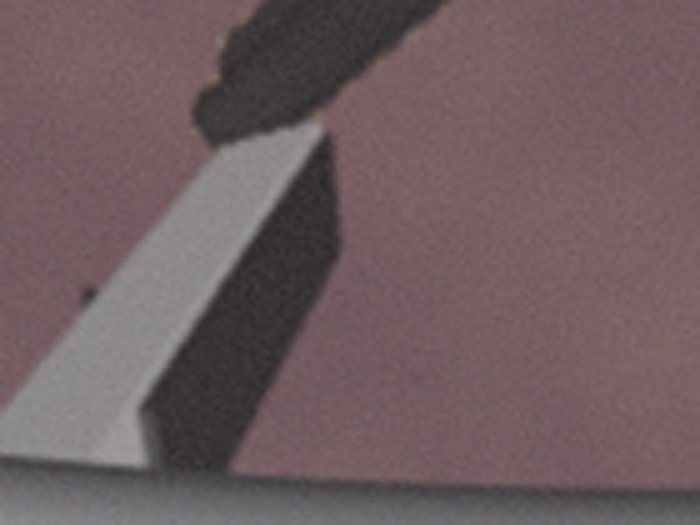

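The wrist depth, the scene depth and the lack of contact all agree: the fingertips really sit about 9 mm behind the TCP, not 19 mm ahead. The finger is therefore still above the flag, so I'll keep descending.

Emit:
jog_arm(series=[0, 0, 0, 0, 0, -0.006, -1, 0, 0, 0, 0, 0, -0.01, -1, 0, 0, 0, 0, 0, -0.014, -1, 0, 0, 0, 0, 0, -0.018, -1, 0, 0, 0, 0, 0, -0.021, -1, 0, 0, 0, 0, 0, -0.023, -1, 0, 0, 0, 0, 0, -0.023, -1])

```text
clock: 10.48
eef_pos: [446.4, -102.2, 51.8]
eef_rot: [1.329, 1.571, -0.558]
wrist_force: [-11.1, 3.4, 24.6]
finger_gap: 0.5
```

```bash
python3 - <<'E'
from h import *
st()
E
```

```text
t 10.47 pos [ 446.4 -102.2   51.8] jig [22.6 60.7 51.8] yawerr 0.0002 down [ 0. -0. -1.] Fjig [-11.6  -0.2  24.6] gap 0.5
```

```bash
python3 - <<'E'
from cell import manip
from h import *
s=manip.camera("scene"); crop(s,220,150,160,120,5,"pics/s7.png")
z=s["range_z"];v,u=np.mgrid[0:400,0:640]
c=s
X=np.stack([(u-c["cx"])/c["fx"]*z,(v-c["cy"])/c["fy"]*z,z],-1)@c["pose"][:3,:3].T+c["pose"][:3,3]
Y=X.reshape(-1,3)[z.ravel()>0]-[J[0],J[1],0]; a,n=np.cos(J[2]),np.sin(J[2]); Y=np.stack([a*Y[:,0]+n*Y[:,1],-n*Y[:,0]+a*Y[:,1],Y[:,2]],1)
q=Y[(abs(Y[:,0])<75)&(abs(Y[:,1]-60)<22)&(Y[:,2]>40)&(Y[:,2]<100)]
for x0 in range(-24,72,6):
    k=q[(q[:,0]>=x0)&(q[:,0]<x0+6)]
    if len(k): print(x0,k[:,1].min().round(1),k[:,1].max().round(1),np.sort(k[:,2])[-5:].round(1))
E
```

```text
-18 54.2 65.5 [53.7 53.7 57.  58.3 59. ]
-12 52.4 68.8 [58.7 59.  59.  59.3 59.3]
-6 53.8 67.9 [56.4 56.7 56.9 56.9 57.4]
0 51.9 66.8 [56.7 56.8 56.8 56.8 57.2]
6 48.1 69.4 [99.1 99.4 99.4 99.5 99.6]
12 48.2 59.1 [97.  98.9 99.2 99.5 99.5]
18 48.0 58.7 [ 97.3  98.5  99.   99.6 100. ]
24 48.2 57.9 [97.8 98.  98.9 99.1 99.2]
30 48.9 59.1 [95.8 95.9 98.  98.1 99.2]
36 44.8 66.4 [56.4 56.8 57.  57.5 58.5]
42 42.6 66.1 [56.4 56.4 56.6 57.4 57.9]
48 41.2 75.8 [58.1 58.2 58.3 59.1 59.3]
54 41.5 73.9 [58.7 58.8 59.5 59.5 60. ]
60 42.1 75.5 [58.4 58.6 58.7 58.8 60.2]
```

View pics/s7.png

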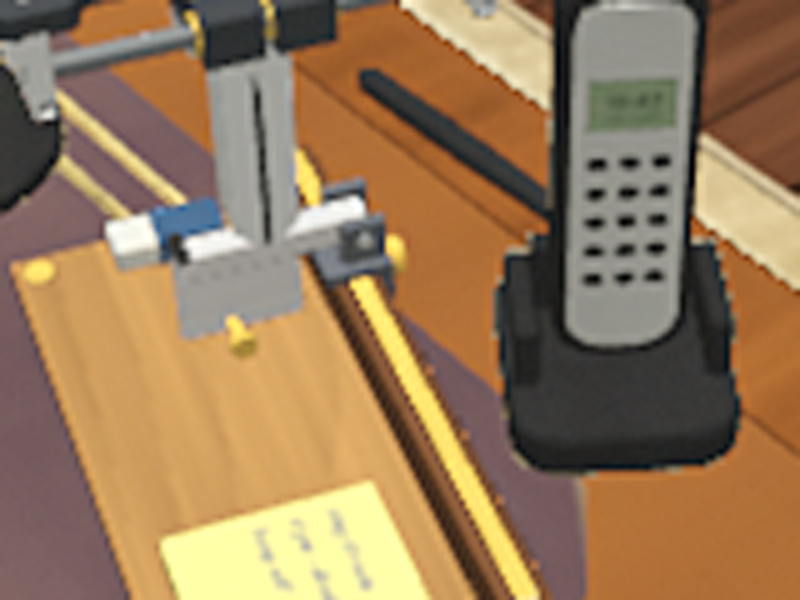

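The flag's upper face now reads about 57 mm along its whole length, so it is fully down at its end stop. Contact puts the fingertips about 4.5 mm above the TCP. Next I'll lift and look again.

Emit:
jog_arm(series=[0, 0, 0, 0, 0, 0, -1, 0, 0, 0, 0, 0, 0.02, -1, 0, 0, 0, 0, 0, 0.07, -1, 0, 0, 0, 0, 0, 0.1, -1, 0, 0, 0, -0.0618, -0.1308, 0.1, -1, 0, 0, 0, -0.0618, -0.1308, 0.1, -1, 0, 0, 0, -0.0618, -0.1308, 0.1, -1, 0, 0, 0, -0.0618, -0.1308, 0.1, -1])

```text
clock: 11.52
eef_pos: [384.1, -233.8, 150.4]
eef_rot: [1.434, 1.571, -0.455]
wrist_force: [0.7, -0.1, 0.5]
finger_gap: 0.6
```

```bash
python3 - <<'E'
from cell import manip
from h import *
st()
s=manip.camera("scene"); crop(s,210,170,160,120,5,"pics/s8.png"); np.savez("s8.npz",**s)
t=manip.camera("top"); crop(t,235,180,160,120,5,"pics/t8.png"); np.savez("t8.npz",**t)
z=s["range_z"];v,u=np.mgrid[0:400,0:640]
c=s
X=np.stack([(u-c["cx"])/c["fx"]*z,(v-c["cy"])/c["fy"]*z,z],-1)@c["pose"][:3,:3].T+c["pose"][:3,3]
Y=X.reshape(-1,3)[z.ravel()>0]-[J[0],J[1],0]; a,n=np.cos(J[2]),np.sin(J[2]); Y=np.stack([a*Y[:,0]+n*Y[:,1],-n*Y[:,0]+a*Y[:,1],Y[:,2]],1)
q=Y[(abs(Y[:,0])<75)&(abs(Y[:,1]-60)<22)&(Y[:,2]>40)&(Y[:,2]<100)]
for x0 in range(-18,72,12):
    k=q[(q[:,0]>=x0)&(q[:,0]<x0+6)]
    if len(k): print(x0,k[:,1].min().round(1),k[:,1].max().round(1),np.sort(k[:,2])[-5:].round(1))
E
```

```text
t 11.53 pos [ 384.1 -233.8  150.4] jig [  4.3 -83.8 150.4] yawerr -0.0022 down [ 0. -0. -1.] Fjig [0.7 0.1 0.5] gap 0.6
-18 54.7 64.9 [53.1 53.5 56.4 58.3 58.4]
-6 51.9 66.9 [57.  57.3 57.4 58.  58.6]
6 54.2 67.1 [56.8 56.9 57.2 57.5 57.5]
18 52.4 64.5 [56.5 56.7 56.7 57.  57.9]
```

View pics/s8.png

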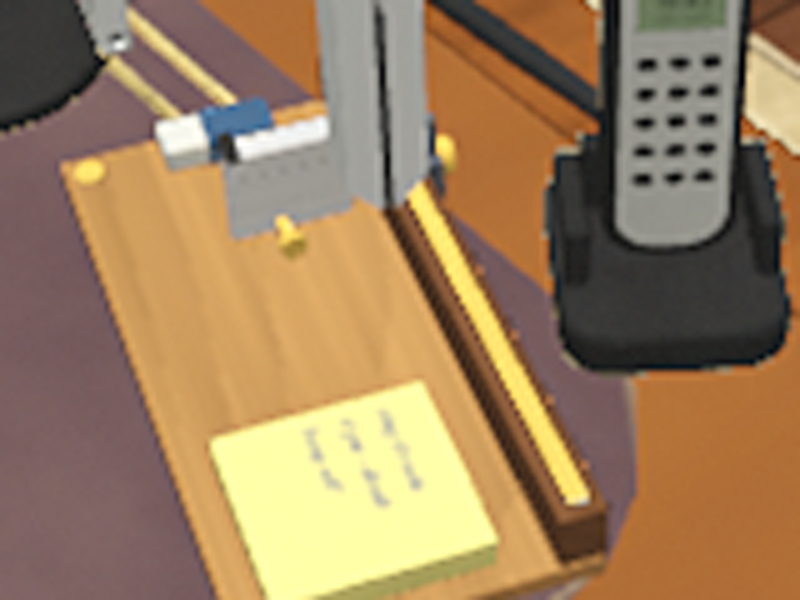

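View pics/t8.png

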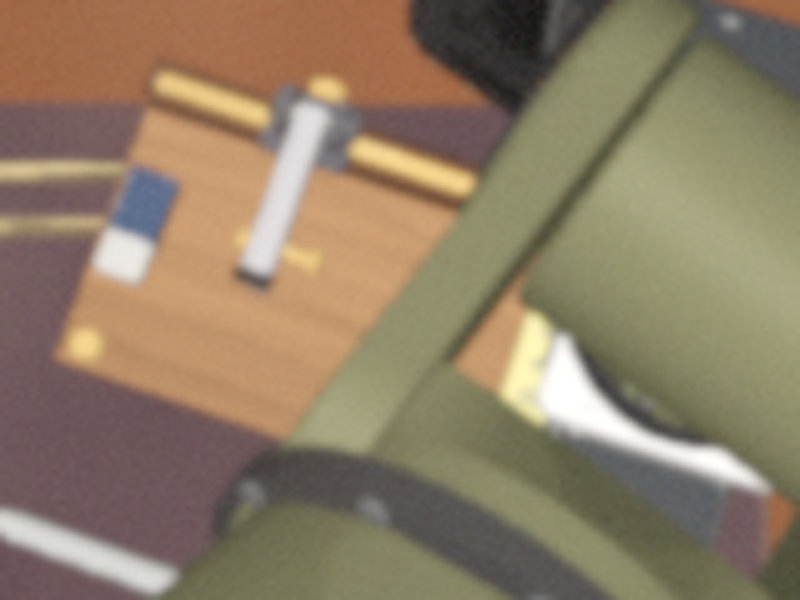

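```bash
python3 - <<'E'
from h import *
t=load("t8.npz"); s=load("s8.npz"); t0=load("top0.npz")
print("screw top",B(atz(t,235+320/5,180+264/5,17.5)).round(1),"scene disc",B(atz(s,210+296/5,170+238/5,17.5)).round(1),B(dep(s,210+292/5,170+238/5)).round(1))
for p in[(297,306),(232,283),(268,312),(347,360)]: print("white pen/case",B(atz(t0,*p,8)).round(1))
for p in[(425,380),(497,545),(212,437),(268,600)]: print("pad",B(atz(s,210+p[0]/5,170+p[1]/5,22)).round(1))
print(W((-70,-83,0))-W((4.3,-83.8,0)))
E
```

```text
screw top [ 6.7 39.6 17.5] scene disc [10.6 47.3 17.5] [ 8.2 44.  21.1]
white pen/case [-129.5   -3.3    8. ]
white pen/case [-128.8  133.1    8. ]
white pen/case [-158.4   46.7    8. ]
white pen/case [-193.9 -127.5    8. ]
pad [ 29.4 -43.2  22. ]
pad [  26.3 -121.3   22. ]
pad [-46.9 -41.6  22. ]
pad [ -49.5 -115.5   22. ]
[-70.36888775  23.86104852   0.        ]
```

Emit:
jog_arm(series=[0, 0, 0, -0.0352, 0.012, 0, -1, 0, 0, 0, -0.0704, 0.0239, 0, -1, 0, 0, 0, -0.0704, 0.0239, -0.05, -1, 0, 0, 0, -0.0704, 0.0239, -0.1, -1, 0, 0, 0, -0.0704, 0.0239, -0.125, -1, 0, 0, 0, -0.0704, 0.0239, -0.14, -1, 0, 0, 0, -0.0704, 0.0239, -0.14, -1, 0, 0, 0, -0.0704, 0.0239, -0.14, -1])

```text
clock: 12.62
eef_pos: [314.7, -208.9, 11.1]
eef_rot: [1.231, 1.57, -0.655]
wrist_force: [-0.1, 0.1, 0.1]
finger_gap: 0.5
```

```bash
python3 - <<'E'
from cell import manip
from h import *
st()
s=manip.camera("scene"); crop(s,190,170,160,120,5,"pics/s9.png"); st()
E
```

```text
t 12.62 pos [ 314.7 -208.9   11.1] jig [-69.4 -81.7  11.1] yawerr 0.0011 down [ 0.001 -0.    -1.   ] Fjig [-0.1  0.   0.1] gap 0.5
t 12.68 pos [ 314.7 -209.1   11.2] jig [-69.4 -81.9  11.2] yawerr 0.0009 down [ 0.001 -0.001 -1.   ] Fjig [-0.   0.  -0.1] gap 0.5
```

View pics/s9.png

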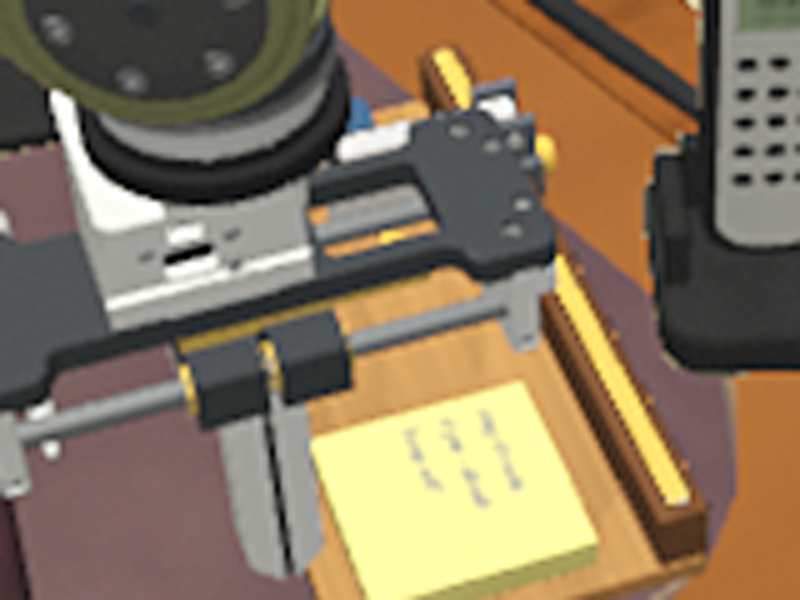

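Emit:
jog_arm(series=[0, 0, 0, 0.0057, -0.0019, -0.002, -1, 0, 0, 0, 0.0095, -0.0031, -0.002, -1, 0, 0, 0, 0.0133, -0.0044, -0.002, -1, 0, 0, 0, 0.0171, -0.0056, -0.002, -1, 0, 0, 0, 0.0209, -0.0068, -0.002, -1, 0, 0, 0, 0.0209, -0.0068, -0.002, -1])

```text
clock: 13.42
eef_pos: [335.3, -216.0, 8.5]
eef_rot: [1.396, 1.571, -0.49]
wrist_force: [0.1, -0.2, -0.5]
finger_gap: 0.2
```

```bash
python3 - <<'E'
from cell import manip
from h import *
st()
s=manip.camera("scene"); crop(s,190,170,160,120,5,"pics/s10.png"); st()
E
```

```text
t 13.43 pos [ 335.3 -216.     8.5] jig [-47.6 -82.    8.5] yawerr 0.0003 down [ 0. -0. -1.] Fjig [ 0.1 -0.1 -0.5] gap 0.2
t 13.47 pos [ 335.1 -215.9    8.5] jig [-47.8 -82.    8.5] yawerr 0.0003 down [ 0. -0. -1.] Fjig [ 0.9 -0.7  0.1] gap 0.2
```

View pics/s10.png

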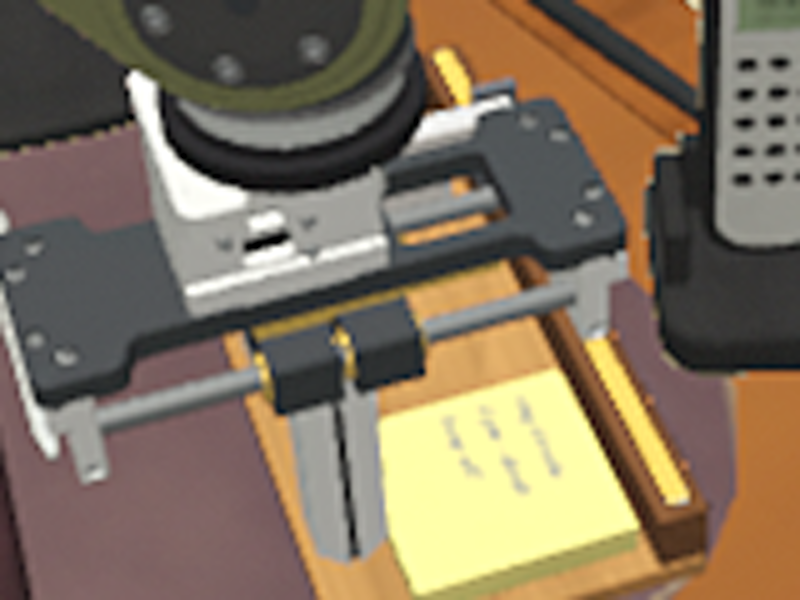

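Not touching the fence yet. I'll take small steps of about 1 mm and watch the force.

Emit:
jog_arm(series=[0, 0, 0, 0.0019, -0.0006, 0, -1, 0, 0, 0, 0.0028, -0.0009, 0, -1, 0, 0, 0, 0.0028, -0.0009, 0, -1])

```text
clock: 13.85
eef_pos: [337.9, -216.8, 8.6]
eef_rot: [1.16, 1.571, -0.727]
wrist_force: [-0.1, 0.5, -0.3]
finger_gap: 0.3
```

```bash
python3 -c "
from h import *
st()"
```

```text
t 13.85 pos [ 337.9 -216.8    8.6] jig [-44.9 -82.    8.6] yawerr 0.0002 down [ 0. -0. -1.] Fjig [-0.3  0.5 -0.3] gap 0.3
```

Emit:
jog_arm(series=[0, 0, 0, 0.0009, -0.0003, 0, -1, 0, 0, 0, 0.0009, -0.0003, 0, -1])

```text
clock: 14.1
eef_pos: [338.8, -217.1, 8.6]
eef_rot: [2.74, 1.571, 0.853]
wrist_force: [-0.2, -1.0, 0.4]
finger_gap: 0.3
```

```bash
python3 -c "
from h import *
st()"
```

```text
t 14.1 pos [ 338.8 -217.1    8.6] jig [-44.  -82.    8.6] yawerr 0.0002 down [ 0.  0. -1.] Fjig [ 0.1 -1.   0.4] gap 0.3
```

Emit:
jog_arm(series=[0, 0, 0, 0.0009, -0.0003, 0, -1, 0, 0, 0, 0.0009, -0.0003, 0, -1, 0, 0, 0, 0.0009, -0.0003, 0, -1])

```text
clock: 14.48
eef_pos: [339.2, -217.1, 8.4]
eef_rot: [-1.862, 1.57, 2.535]
wrist_force: [-4.4, 1.8, 3.0]
finger_gap: 0.5
```

```bash
python3 -c "
from h import *
st()"
```

```text
t 14.47 pos [ 339.2 -217.1    8.4] jig [-43.6 -81.9   8.4] yawerr 0.0002 down [-0.001  0.001 -1.   ] Fjig [-4.8  0.3  3. ] gap 0.5
```

Emit:
jog_arm(series=[0, 0, 0, 0.0009, -0.0003, 0, -1, 0, 0, 0, 0.0009, -0.0003, 0, -1, 0, 0, 0, 0.0009, -0.0003, 0, -1])

```text
clock: 14.85
eef_pos: [339.4, -217.0, 8.3]
eef_rot: [-1.806, 1.568, 2.591]
wrist_force: [-9.4, 3.7, 7.0]
finger_gap: 0.6
```

```bash
python3 -c "
from h import *
st()"
```

```text
t 14.85 pos [ 339.4 -217.     8.3] jig [-43.4 -81.8   8.3] yawerr 0.0003 down [-0.003  0.002 -1.   ] Fjig [-10.1   0.5   7. ] gap 0.6
```

Emit:
jog_arm(series=[0, 0, 0, -0.0143, 0.0047, 0, -1, 0, 0, 0, -0.0143, 0.0047, 0.03, -1, 0, 0, 0, -0.0143, 0.0047, 0.07, -0.5, 0, 0, 0, 0.005, -0.035, 0.07, -0.15, 0, 0, 0, 0.0241, -0.071, 0.07, -0.15, 0, 0, 0, 0.0241, -0.071, 0.07, -0.15, 0, 0, 0, 0.0241, -0.071, 0.04, -0.15, 0, 0, 0, 0.0241, -0.071, 0.01, -0.15, 0, 0, 0, 0.0241, -0.071, 0.001, -0.15, 0, 0, 0, 0.0241, -0.071, 0.001, -0.15])

```text
clock: 16.1
eef_pos: [364.4, -288.4, 9.8]
eef_rot: [-2.093, 1.57, 2.304]
wrist_force: [-0.6, 0.3, -1.0]
finger_gap: 40.3
```

```bash
python3 - <<'E'
from cell import manip
from h import *
st()
s=manip.camera("scene"); crop(s,190,170,160,120,5,"pics/s11.png"); np.savez("s11.npz",**s)
t=manip.camera("top"); crop(t,235,180,160,120,5,"pics/t11.png"); st()
E
```

```text
t 16.1 pos [ 364.4 -288.4    9.8] jig [   2.5 -141.8    9.8] yawerr 0.0003 down [-0.  0. -1.] Fjig [-0.7  0.1 -1. ] gap 40.3
t 16.2 pos [ 365.  -288.9   10.6] jig [   3.2 -142.2   10.6] yawerr 0.0002 down [ 0.001 -0.001 -1.   ] Fjig [-0.5  0.3 -0.1] gap 40.2
```

View pics/s11.png

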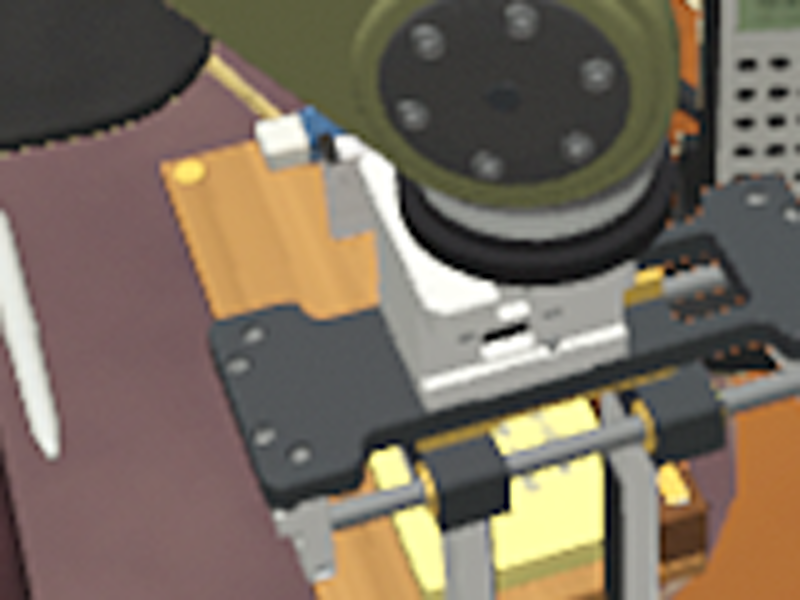

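```bash
python3 - <<'E'
from h import *
def cloud(c):
    z=c["range_z"];v,u=np.mgrid[0:400,0:640]
    X=np.stack([(u-c["cx"])/c["fx"]*z,(v-c["cy"])/c["fy"]*z,z],-1)@c["pose"][:3,:3].T+c["pose"][:3,3]
    Y=X.reshape(-1,3)[z.ravel()>0]-[J[0],J[1],0]; a,n=np.cos(J[2]),np.sin(J[2]); return np.stack([a*Y[:,0]+n*Y[:,1],-n*Y[:,0]+a*Y[:,1],Y[:,2]],1)
for f in("scene0.npz","top0.npz"):
    Y=cloud(load(f)); q=Y[(Y[:,0]>66)&(Y[:,0]<200)&(Y[:,1]>-100)&(Y[:,1]<40)]
    for z0 in range(20,200,20):
        k=q[(q[:,2]>=z0)&(q[:,2]<z0+20)]
        if len(k)>3: print(f,z0,"x",k[:,0].min().round(),k[:,0].max().round(),"y",k[:,1].min().round(),k[:,1].max().round(),len(k))
# gripper underside at right side, s11
Y=cloud(load("s11.npz")); T=Y-[3.2,-142.2,0]
for x0 in range(-120,120,15):
    k=T[(T[:,0]>=x0)&(T[:,0]<x0+15)&(abs(T[:,1])<60)&(T[:,2]>60)&(T[:,2]<160)]
    if len(k): print(x0,"zmin",k[:,2].min().round(),"y",k[:,1].min().round(),k[:,1].max().round())
E
```

```text
scene0.npz 20 x 83.0 168.0 y -67.0 37.0 1051
scene0.npz 40 x 89.0 176.0 y -46.0 22.0 536
scene0.npz 60 x 107.0 155.0 y -30.0 -2.0 236
scene0.npz 80 x 106.0 154.0 y -30.0 1.0 265
scene0.npz 100 x 106.0 154.0 y -30.0 3.0 267
scene0.npz 120 x 107.0 155.0 y -30.0 4.0 277
scene0.npz 140 x 107.0 155.0 y -30.0 -6.0 301
scene0.npz 160 x 107.0 155.0 y -30.0 -4.0 315
scene0.npz 180 x 106.0 157.0 y -29.0 4.0 384
top0.npz 20 x 84.0 182.0 y -66.0 40.0 1089
top0.npz 40 x 89.0 170.0 y -45.0 22.0 288
top0.npz 60 x 108.0 147.0 y -29.0 19.0 49
top0.npz 80 x 108.0 148.0 y -29.0 6.0 46
top0.npz 100 x 108.0 148.0 y -29.0 6.0 46
top0.npz 120 x 108.0 143.0 y -28.0 4.0 47
top0.npz 140 x 108.0 148.0 y -29.0 5.0 62
top0.npz 160 x 108.0 147.0 y -29.0 6.0 66
top0.npz 180 x 109.0 159.0 y -29.0 5.0 424
-90 zmin 111.0 y -36.0 35.0
-75 zmin 113.0 y -35.0 33.0
-60 zmin 120.0 y -31.0 23.0
-45 zmin 60.0 y -35.0 23.0
-30 zmin 60.0 y -35.0 -7.0
-15 zmin 123.0 y -29.0 -17.0
0 zmin 122.0 y -29.0 -17.0
15 zmin 60.0 y -35.0 15.0
30 zmin 74.0 y -35.0 22.0
45 zmin 123.0 y -30.0 31.0
60 zmin 112.0 y -35.0 35.0
75 zmin 113.0 y -36.0 33.0
```

Emit:
jog_arm(series=[0, 0, 0, 0.0026, 0.0076, -0.001, -0.15, 0, 0, 0, 0.0039, 0.0115, -0.001, -0.15, 0, 0, 0, 0.0055, 0.016, -0.001, -0.15, 0, 0, 0, 0.0075, 0.0215, -0.001, -0.15, 0, 0, 0, 0.0094, 0.0273, -0.001, -0.15, 0, 0, 0, 0.0114, 0.033, -0.001, -0.15, 0, 0, 0, 0.0134, 0.0388, -0.001, -0.15, 0, 0, 0, 0.0153, 0.0445, -0.001, -0.15, 0, 0, 0, 0.0173, 0.0502, -0.001, -0.15, 0, 0, 0, 0.0193, 0.056, -0.001, -0.15, 0, 0, 0, 0.0213, 0.0617, -0.001, -0.15, 0, 0, 0, 0.0229, 0.0665, -0.001, -0.15, 0, 0, 0, 0.0243, 0.0703, -0.001, -0.15, 0, 0, 0, 0.0256, 0.0742, -0.001, -0.15, 0, 0, 0, 0.0267, 0.0775, -0.001, -0.15, 0, 0, 0, 0.0277, 0.0804, -0.001, -0.15, 0, 0, 0, 0.0277, 0.0804, -0.001, -0.15])

```text
clock: 18.32
eef_pos: [392.5, -208.1, 8.6]
eef_rot: [1.657, 1.571, -0.23]
wrist_force: [0.3, -0.0, 0.0]
finger_gap: 39.9
```

```bash
python3 - <<'E'
from cell import manip
from h import *
st()
w=manip.camera("wrist"); cv2.imwrite("pics/w12.png",w["color"]); crop(w,220,120,200,150,4,"pics/w12c.png")
s=manip.camera("scene"); crop(s,190,150,160,120,5,"pics/s12.png");st()
E
```

```text
t 18.32 pos [ 392.5 -208.1    8.6] jig [  4.2 -56.8   8.6] yawerr 0.0004 down [ 0. -0. -1.] Fjig [0.3 0.1 0. ] gap 39.9
t 18.43 pos [ 392.4 -208.3    8.6] jig [  4.2 -57.    8.6] yawerr 0.0001 down [ 0. -0. -1.] Fjig [ 0.3 -0.3 -0.6] gap 40.0
```

View pics/w12c.png

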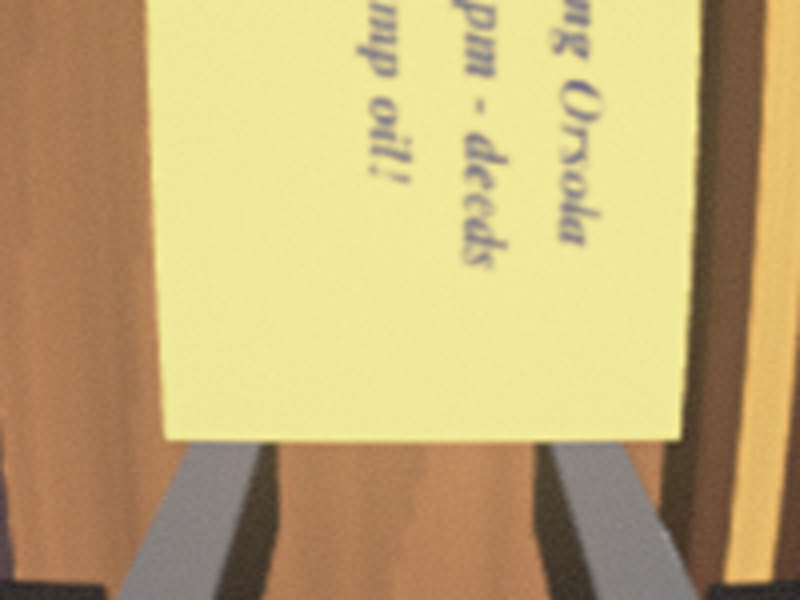

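View pics/s12.png

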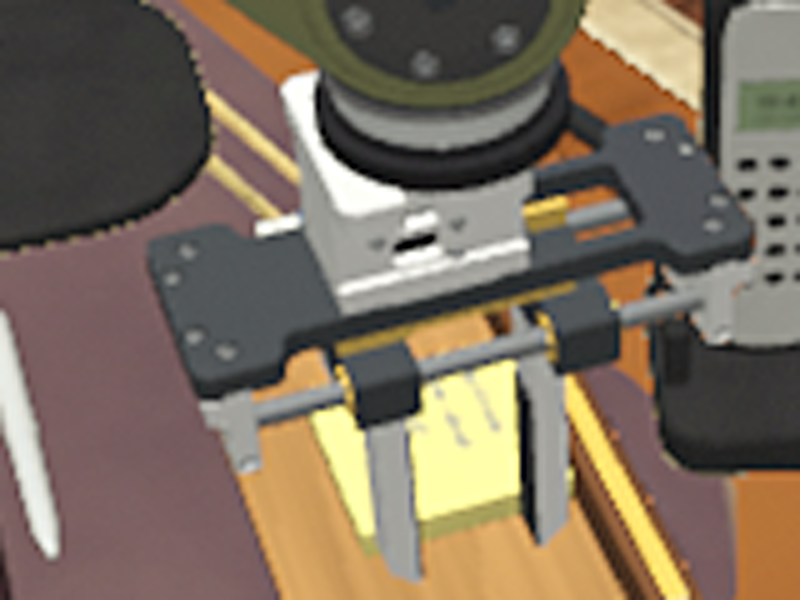

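View pics/w12.png

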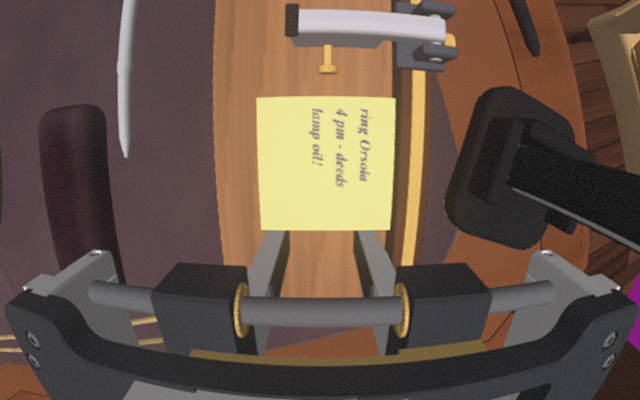

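Emit:
jog_arm(series=[0, 0, 0, 0.0007, 0.0019, 0, -0.15, 0, 0, 0, 0.0013, 0.0038, 0, -0.15, 0, 0, 0, 0.0019, 0.0057, 0, -0.15, 0, 0, 0, 0.0025, 0.0076, 0, -0.15, 0, 0, 0, 0.0025, 0.0076, 0, -0.15])

```text
clock: 19.05
eef_pos: [394.9, -200.5, 8.5]
eef_rot: [-2.611, 1.571, 1.785]
wrist_force: [-0.4, -1.1, -0.3]
finger_gap: 40.1
```

```bash
python3 -c "
from h import *
st()"
```

```text
t 19.05 pos [ 394.9 -200.5    8.5] jig [  4.2 -48.8   8.5] yawerr 0.0003 down [-0.  0. -1.] Fjig [-0.1 -1.2 -0.3] gap 40.1
```

Emit:
jog_arm(series=[0, 0, 0, 0.0003, 0.001, 0, -0.15, 0, 0, 0, 0.0006, 0.0019, 0, -0.15, 0, 0, 0, 0.0006, 0.0019, 0, -0.15])

```text
clock: 19.42
eef_pos: [395.5, -198.7, 8.5]
eef_rot: [-2.231, 1.571, 2.165]
wrist_force: [0.3, -0.1, -0.4]
finger_gap: 39.9
```

Emit:
jog_arm(series=[0, 0, 0, 0.0003, 0.001, 0, -0.15, 0, 0, 0, 0.0003, 0.001, 0, -0.15, 0, 0, 0, 0.0003, 0.001, 0, -0.15])

```text
clock: 19.8
eef_pos: [395.8, -197.8, 8.5]
eef_rot: [-2.263, 1.571, 2.133]
wrist_force: [-0.4, 0.1, -0.3]
finger_gap: 39.8
```

Emit:
jog_arm(series=[0, 0, 0, 0.0003, 0.001, 0, -0.15, 0, 0, 0, 0.0003, 0.001, 0, -0.15, 0, 0, 0, 0.0003, 0.001, 0, -0.15])

```text
clock: 20.18
eef_pos: [396.1, -196.8, 8.5]
eef_rot: [-1.614, 1.571, 2.783]
wrist_force: [-0.0, 0.2, 0.4]
finger_gap: 40.2
```

```bash
python3 -c "
from h import *
st()"
```

```text
t 20.18 pos [ 396.1 -196.8    8.5] jig [  4.1 -44.9   8.5] yawerr 0.0002 down [-0.  0. -1.] Fjig [-0.1  0.2  0.4] gap 40.2
```

Emit:
jog_arm(series=[0, 0, 0, 0.0003, 0.001, 0, -0.15, 0, 0, 0, 0.0003, 0.001, 0, -0.15, 0, 0, 0, 0.0003, 0.001, 0, -0.15])

```text
clock: 20.55
eef_pos: [396.4, -195.8, 8.5]
eef_rot: [-2.59, 1.571, 1.807]
wrist_force: [-0.1, 0.5, -0.3]
finger_gap: 39.7
```

Emit:
jog_arm(series=[0, 0, 0, 0.0002, 0.0005, 0, -0.15, 0, 0, 0, 0.0002, 0.0005, 0, -0.15, 0, 0, 0, 0.0002, 0.0005, 0, -0.15])

```text
clock: 20.92
eef_pos: [396.6, -195.3, 8.5]
eef_rot: [-1.855, 1.571, 2.541]
wrist_force: [-0.1, 0.8, -0.1]
finger_gap: 39.6
```

Emit:
jog_arm(series=[0, 0, 0, 0.0002, 0.0005, 0, -0.15, 0, 0, 0, 0.0002, 0.0005, 0, -0.15, 0, 0, 0, 0.0002, 0.0005, 0, -0.15])

```text
clock: 21.3
eef_pos: [396.7, -195.0, 8.6]
eef_rot: [0.193, 1.571, -1.694]
wrist_force: [-1.7, -2.6, -0.8]
finger_gap: 40.0
```

```bash
python3 -c "
from h import *
st()"
```

```text
t 21.3 pos [ 396.7 -195.     8.6] jig [  4.2 -43.    8.6] yawerr 0.0001 down [-0. -0. -1.] Fjig [-0.8 -3.  -0.8] gap 40.0
```

Emit:
jog_arm(series=[0, 0, 0, 0.0002, 0.0005, 0, -0.15, 0, 0, 0, 0.0002, 0.0005, 0, -0.15])

```text
clock: 21.55
eef_pos: [396.8, -194.8, 8.6]
eef_rot: [0.115, 1.57, -1.771]
wrist_force: [-3.4, -7.5, -0.7]
finger_gap: 39.7
```

```bash
python3 -c "
from h import *
st()"
```

```text
t 21.55 pos [ 396.8 -194.8    8.6] jig [  4.2 -42.8   8.6] yawerr 0.0004 down [-0.    -0.001 -1.   ] Fjig [-0.9 -8.2 -0.7] gap 39.7
```

8.2 N against the screw. I'll hold it for a second and then check.

Emit:
jog_arm(series=[0, 0, 0, 0, 0, 0, -0.15, 0, 0, 0, 0, 0, 0, -0.15, 0, 0, 0, 0, 0, 0, -0.15, 0, 0, 0, 0, 0, 0, -0.15])

```text
clock: 22.05
eef_pos: [396.8, -194.8, 8.6]
eef_rot: [0.059, 1.57, -1.827]
wrist_force: [-4.2, -7.9, -0.0]
finger_gap: 40.0
```

Emit:
jog_arm(series=[0, 0, 0, 0, 0, 0, -0.15, 0, 0, 0, 0, 0, 0, -0.15, 0, 0, 0, 0, 0, 0, -0.15, 0, 0, 0, 0, 0, 0, -0.15])

```text
clock: 22.55
eef_pos: [396.8, -194.8, 8.6]
eef_rot: [0.076, 1.57, -1.811]
wrist_force: [-3.9, -7.6, 0.1]
finger_gap: 40.0
```

```bash
python3 - <<'E'
from cell import manip
from h import *
st()
w=manip.camera("wrist"); cv2.imwrite("pics/w13.png",w["color"])
E
```

```text
t 22.55 pos [ 396.8 -194.8    8.6] jig [  4.2 -42.8   8.6] yawerr 0.0004 down [-0.    -0.001 -1.   ] Fjig [-1.3 -8.4  0.1] gap 40.0
```

View pics/w13.png

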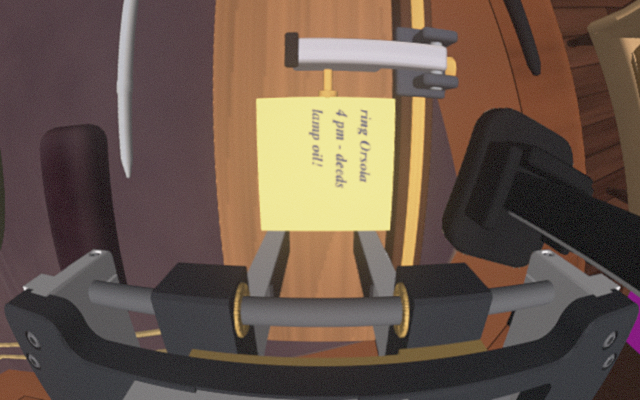

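Emit:
jog_arm(series=[0, 0, 0, -0.0009, -0.0029, 0, -0.15, 0, 0, 0, -0.0031, -0.0095, 0, -0.15, 0, 0, 0, -0.0093, -0.0285, 0, -0.15, 0, 0, 0, -0.0155, -0.0475, 0, -0.15, 0, 0, 0, -0.0155, -0.0475, 0.05, -0.15, 0, 0, 0, -0.0155, -0.0475, 0.11, -0.15, 0, 0, 0, -0.0155, -0.0475, 0.17, -0.15, 0, 0, 0, -0.045, -0.09, 0.2, -0.15, 0, 0, 0, -0.08, -0.14, 0.2, -0.15, 0, 0, 0, -0.1, -0.19, 0.2, -0.15, 0, 0, 0, -0.1, -0.19, 0.2, -0.15, 0, 0, 0, -0.1, -0.19, 0.2, -0.15])

```text
clock: 24.1
eef_pos: [297.0, -383.9, 208.3]
eef_rot: [-2.704, 1.57, 1.692]
wrist_force: [-0.6, 0.3, 0.4]
finger_gap: 39.7
```

```bash
python3 - <<'E'
from cell import manip
from h import *
st()
s=manip.camera("scene"); cv2.imwrite("pics/s14f.png",s["color"]); crop(s,210,150,160,120,5,"pics/s14.png"); np.savez("s14.npz",**s)
t=manip.camera("top"); cv2.imwrite("pics/t14f.png",t["color"]); crop(t,235,180,160,120,5,"pics/t14.png"); np.savez("t14.npz",**t)
E
```

```text
t 24.1 pos [ 297.  -383.9  208.3] jig [ -31.9 -253.5  208.3] yawerr -0.0002 down [-0.     0.001 -1.   ] Fjig [-0.7  0.1  0.4] gap 39.7
```

View pics/s14.png

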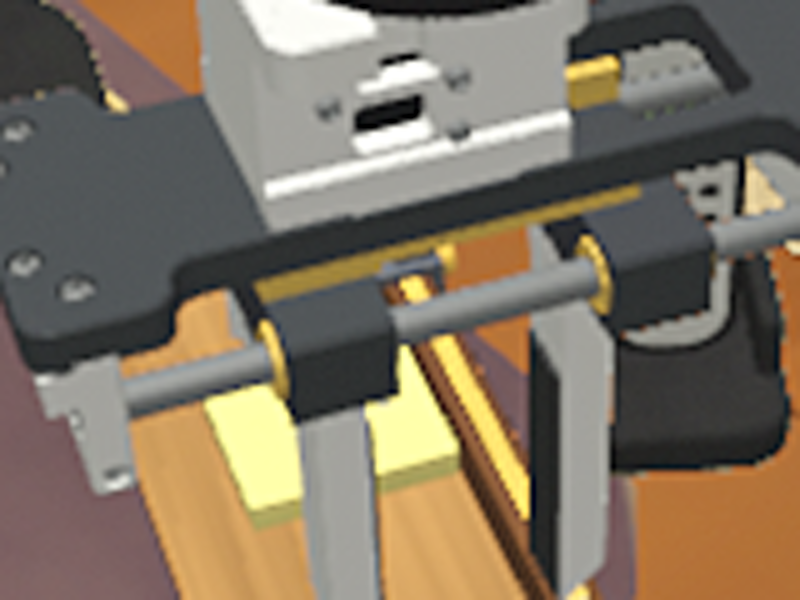

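View pics/t14.png

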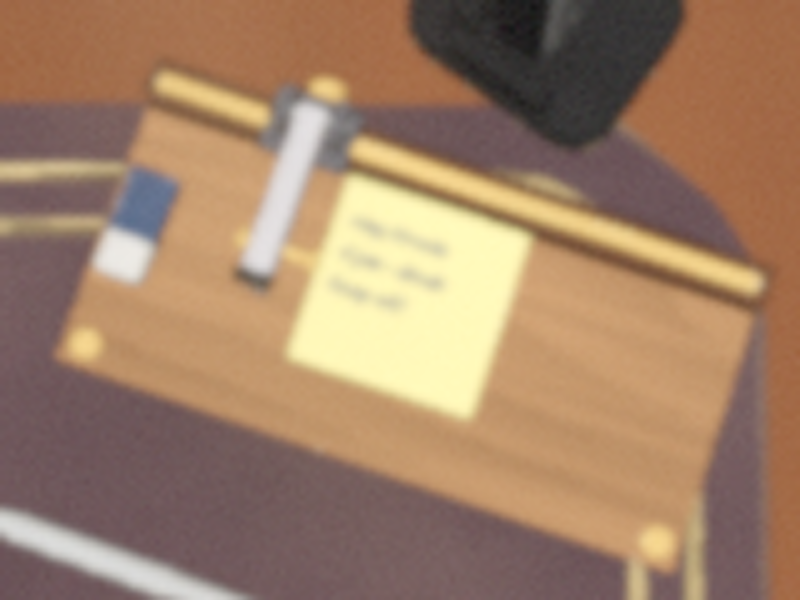

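```bash
python3 - <<'E'
from cell import manip
from h import *
t=load("t14.npz")
A=np.array([B(atz(t,235+u/5,180+v/5,22)) for u,v in[(345,172),(532,236),(473,418),(286,357)]]); print(A.round(1),A.mean(0).round(1))
for a,b in((0,1),(3,2)): d=A[a]-A[b]; print("yaw",np.arctan2(-d[0],d[1]).round(3))
for a,b in((0,3),(1,2)): d=A[a]-A[b]; print("yaw",np.arctan2(d[1],d[0]).round(3))
s,M=st(); c=manip.camera("wrist"); np.savez("w14.npz",p=s["eef_pos"],M=M,**c); cv2.imwrite("pics/w14.png",c["color"]); crop(c,250,40,160,120,5,"pics/w14c.png")
a=load("top0.npz")["color"].astype(int); b=t["color"].astype(int)
# carriage shift by correlation
def g(x,b): return cv2.cvtColor(x["color"],cv2.COLOR_BGR2GRAY)[b[1]:b[3],b[0]:b[2]].astype(np.float32)
for nm,bx in(("carriage back",(297,193,308,203)),("carr",(286,194,310,215)),("fence ends",(262,190,285,206))):
    print(nm,cv2.phaseCorrelate(g(load("top0.npz"),bx),g(t,bx)))
E
```

```text
[[ 44.4  41.9  22. ]
 [ 43.9 -37.1  22. ]
 [-31.6 -37.6  22. ]
 [-32.7  39.8  22. ]] [ 6.   1.7 22. ]
yaw -0.006
yaw 0.013
yaw 0.027
yaw 0.007
t 24.2 pos [ 297.5 -383.4  208.5] jig [ -31.6 -253.   208.5] yawerr 0.0014 down [ 0.  0. -1.] Fjig [-0.2  0.6  0.4] gap 40.1
carriage back ((0.25619139279438574, -0.039184381833035964), 1.0674965428809324)
carr ((0.2850840631876146, 0.03521864549521858), 0.9437151079376539)
fence ends ((-0.07858641298195046, -0.23220588570000977), 0.9769445673252145)
```

View pics/w14.png

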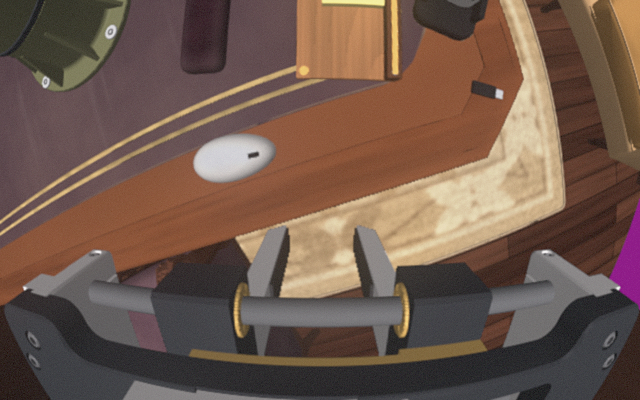

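Emit:
jog_arm(series=[0, 0, 0, 0.023, 0.04, 0.02, -0.15, 0, 0, 0, 0.047, 0.08, 0.04, -0.15, 0, 0, 0, 0.071, 0.117, 0.05, -0.15, 0, 0, 0, 0.071, 0.117, 0.05, -0.15, 0, 0, 0, 0.071, 0.117, 0.05, -0.15, 0, 0, 0, 0.071, 0.117, 0.05, -0.15, 0, 0, 0, 0.071, 0.117, 0.05, -0.15])

```text
clock: 25.12
eef_pos: [367.6, -267.8, 258.3]
eef_rot: [-1.915, 1.57, 2.48]
wrist_force: [-0.2, 0.8, -0.5]
finger_gap: 40.5
```

```bash
python3 - <<'E'
from cell import manip
from h import *
s,M=st(); c=manip.camera("wrist"); np.savez("w15.npz",p=s["eef_pos"],M=M,**c); cv2.imwrite("pics/w15.png",c["color"]); crop(c,240,60,160,120,5,"pics/w15c.png")
E
```

```text
t 25.12 pos [ 367.6 -267.8  258.3] jig [  -0.9 -121.2  258.3] yawerr -0.0009 down [-0.  0. -1.] Fjig [-0.5  0.7 -0.5] gap 40.5
```

View pics/w15c.png

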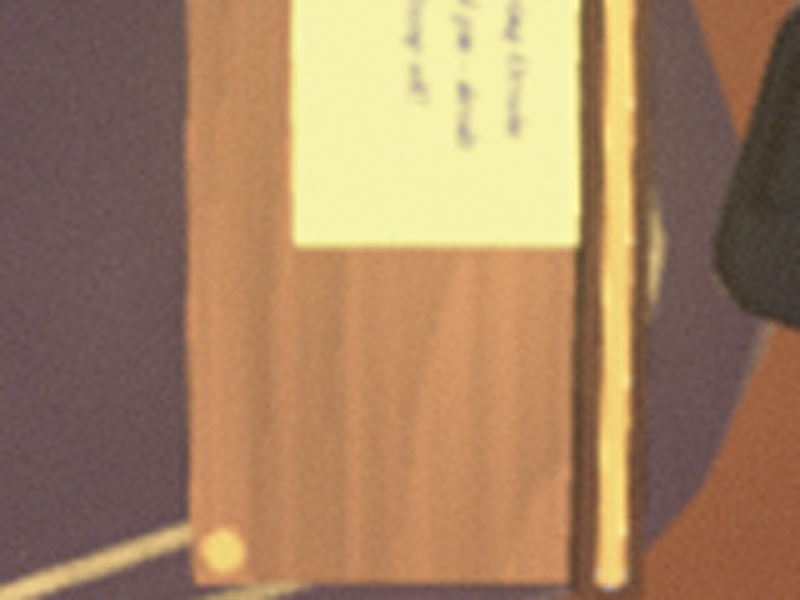

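```bash
python3 - <<'E'
from h import *
c=load("w15.npz"); crop(c,270,0,160,120,5,"pics/w15d.png")
E
```

```text
(no output)
```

View pics/w15d.png

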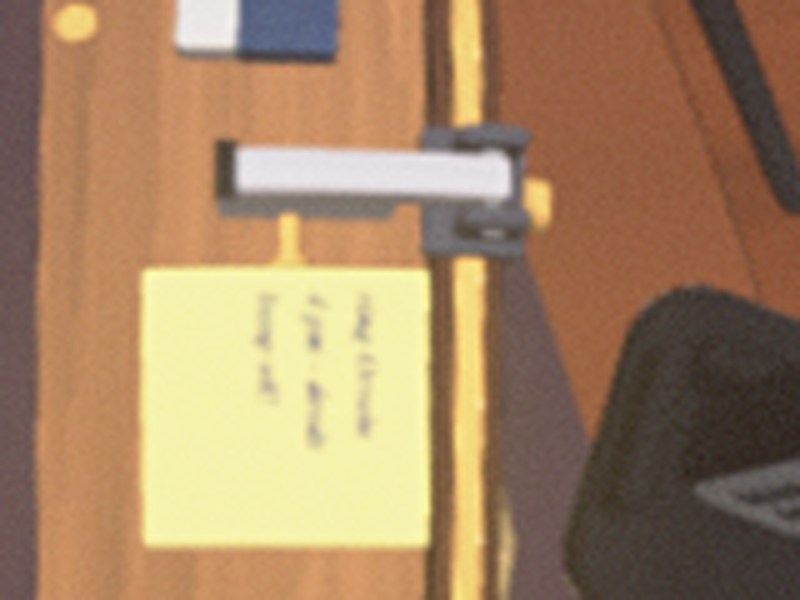

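The wrist view shows the pad's leading side at the screw disc (290,262), its right side along the fence (430,270–545), and the flag level. I'm handing the job in.

```bash
python3 -c "
from cell import manip
print(manip.sign_off())"
```

```text
the job is handed in; nothing more can be done
None
```

The flag is fully down and the pad is left square against the fence, touching the brass set screw. I handed the job in at about 25 s, with the arm clear of everything; no verdict was reported.

**What I did**
- I pushed the flag down to its end stop; the depth image read its upper face at about 57 mm along the arm.
- I pushed the pad against the fence, then slid it along until it met the screw.
- I pressed it home at 7.6–8.4 N for about a second and backed straight off.

**Last checks**
- **Pad position:** in the top view its centre is at board x ≈ 6.0 mm (6.5 mm is flush with the fence). It is turned by about 0.01 rad; single edges scattered from −0.006 to 0.027 rad.
- **Screw contact:** the wrist view shows the pad's leading side at the screw's disc, with the flag level.
- **Carriage:** it moved about 0.3 px in the top image, roughly 0.5 mm or less, which is about the noise level.
- **Eraser, pen and memory stick:** the robot never went near them. The eraser and pen look unmoved in the pictures; I did not measure any of the three.

**What went wrong or disagreed**
- **First try at the flag:** the flag's tip slid between the closed fingers and spread them, with about 60 N at the wrist. I released it and pushed again farther in along the arm.
- **Fingertip position:** the text puts the fingertips 19 mm ahead of the TCP. Both cameras and the contact readings put them 4–9 mm behind it, and I worked with that.
- **Final scene view:** the arm blocked the scene camera, so the final position rests on the top and wrist views.

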